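# Meter rock-salt lumps from a stock bin into the scale pan

## Task

Take the stock bin of pink rock-salt lumps out of the rack, hold its mouth low over the scale's pan and tip it until the first lumps slide, then hold it about there, easing it on a little if they stop, until three or four lumps lie in the pan. Bring the bin level and stand it back upright in its own bay as it was, mouth the same way, with the rest of the salt still in it; spill none, keep the fingers off the salt, do not lean on the scale, and leave the other bin, the jar, the bottle and the mortar as they are.

Things in the scene. Friction and masses are not known exactly. Their poses are not given: they have to be found in the camera images.
- bin: teal plastic stock bin of loose pink salt lumps, 0.15-0.25 kg empty, upright in a rack bay. Origin under the middle of its flat floor; z up, -x to its open mouth, y across. Floor inside 112 mm (x) by 52 mm (y), 3 mm thick; walls 3 mm, back and sides 42 mm high, sides fall to 30 mm at the mouth. No front wall: the floor runs on as a 34 mm ramp rising 15 degrees to the open front edge
- bin_grip (a point): centre of the bin's grip bar, part of a rigid bridge handle over the middle of the bin: 98 mm above the origin of bin, same axes. The bar is 14 mm thick (x), 66 mm long (y, 58 mm free between its two uprights, which are 22 mm wide in x and 66 mm apart over their outsides), 18 mm high. The full bin balances under the bar
- bin_lip (a point): middle of the bin's open front edge, top of the ramp's tip: 89 mm ahead (-x) of the grip bar's centre and 86 mm below it; axes as the bin's
- pan (a point): centre of the inside floor of the weighing pan, 45 mm above the table: steel bowl fixed on a dark flat scale, 105 mm across at the floor, 160 mm at the rim, 31 mm deep inside, rim 76 mm above the table. The scale is 190 mm (x) by 160 mm (y) by 36 mm high; its middle lies 12 mm to -x of the pan's centre, its display at its -x end; axes as the scale's
- rack: low wooden rack fixed on the table, 160 mm deep (x), 161 mm wide (y), origin under its middle. A 6 mm board on which the bins stand, two bays centred at y = -39 and +39 mm, each 73 mm wide between 5 mm dividers 36 mm high, back stop of that height at x = +70 mm, open to -x where the bins' mouths point. A bin stands with its bar near x = 0, its uprights some 3 mm clear of the dividers
- nut_bin: neighbour bin of brown round nuts in the rack's other bay (contents fixed), loose, 0.32 kg; same shape and axes as the salt bin; origin under the middle of its floor
- jar: clear plastic storage jar with red lid beside or behind the scale, 83 mm diameter, 186 mm high, loose; origin at the centre of its underside
- syrup: amber bottle with white cap beside or behind the scale, 62 mm diameter, 178 mm high, loose; origin at the centre of its underside
- mortar: white ceramic mortar with its pestle standing in it, loose, 108 mm diameter, 76 mm high (pestle tip to 113 mm, up to 60 mm from its axis); origin at the centre of its underside
- lump1_mid (a point): centre of a pink rock-salt lump, a blocky chunk of about 24 x 22 x 18 mm, 20 g; one of eight that start in one layer, two abreast, on the bin's floor. The first slide over the front edge when the bin is tipped mouth-down by some 30 to 40 degrees (friction differs from day to day), two to four together; the ramp holds the others back, and each next pair follows only when it is tipped some 2 to 8 degrees further
- lump2_mid (a point): centre of a pink rock-salt lump, a blocky chunk of about 24 x 22 x 18 mm, 20 g; like lump1_mid
- lump3_mid (a point): centre of a pink rock-salt lump, a blocky chunk of about 24 x 22 x 18 mm, 20 g; like lump1_mid
- lump4_mid (a point): centre of a pink rock-salt lump, a blocky chunk of about 24 x 22 x 18 mm, 20 g; like lump1_mid
- lump5_mid (a point): centre of a pink rock-salt lump, a blocky chunk of about 24 x 22 x 18 mm, 20 g; like lump1_mid
- lump6_mid (a point): centre of a pink rock-salt lump, a blocky chunk of about 24 x 22 x 18 mm, 20 g; like lump1_mid
- lump7_mid (a point): centre of a pink rock-salt lump, a blocky chunk of about 24 x 22 x 18 mm, 20 g; like lump1_mid
- lump8_mid (a point): centre of a pink rock-salt lump, a blocky chunk of about 24 x 22 x 18 mm, 20 g; like lump1_mid

How it is judged:
By the outcome, as a careful person would: the job done as asked, in the order asked, and still so for the second after the job is handed in, with the robot touching nothing.
It also fails if it takes over 72 s, if anything falls off the work surface, if the arm or the gripper's body presses on something with over 40 N, if the wrist force passes 120 N, or if a joint passes its speed limit or range.

## Robot

A 6-joint arm with a two-finger parallel gripper is mounted at the origin on the work surface. World frame = base frame: x ahead of the robot, y to its left, z up, the work surface at z = 0. Lengths are in m, angles in degrees, forces in N, time in s.
With the tool pointing down it reaches from about 0.35 to 0.95 m from the base axis. Payload 17.4 kg.
Tool frame: the origin (TCP) lies midway between the tips of the shut fingers; the grasp point (between the pads) lies 19 mm behind it; z points along the fingers, x is the direction in which the jaws open and shut, and the axes are right-handed (so a half turn about z gives the same grasp; the last joint's range is limited). The gripper opens to 93 mm and grips with 3 to 60 N. Pads are 15 mm wide; open, the fingers measure 128 mm over their backs; the gripper's body (75 mm by 188 mm) begins 65 mm behind the grasp point.
Start: joints at [62.636, 6.646, 82.598, -0, 90.757, -2.166], TCP at [0.287, 0.611, 0.219] pointing down, gripper open.
Joint ranges: [-162.19, 162.19], [-47.58, 125.68], [4.15, 143.07], [-65.23, 245.23], [0.69, 171.88], [-170.13, 170.13]. Speed limits (degrees/s): [108.29, 108.29, 127.2, 180, 180, 180].

## Interface

Orientations are given as a 3x3 rotation matrix whose columns are the frame's x, y, z axes.
In Python, from station import manip gives the robot as it stands.
- The arm moves only by the shell command python3 -m pendant 'ROWS' [FORCE]. ROWS is JSON, a list of rows, each an object of numbers: "tx", "ty", "tz": the shift along the tool's x, y, z in cm; "wx", "wy", "wz": the turn, a rotation vector about the tool's x, y, z in rad; "gripper": the closure, from 0 (fully open) to 1 (shut). A call has 1 to 8 rows; each row is the pose to reach, as a shift and turn from the pose measured when the call began, along the tool's axes at that moment; what a row does not reach only later rows make up. A row lasts 1/10 s, in which the tool goes at most 50 mm and 8.59 degrees, less where a joint would pass 70% of its speed; a pose out of reach is approached as far as the arm can. A call with a gripper value outside its range is refused whole. The fingers move at their own pace and stop on an object; FORCE is the grip in N (left out, the last holds). Time passes only in rows, so rows that repeat a pose let the fingers close. It gives the time, the measured TCP pose, the force and the opening at its end, in the units of the state.
- manip.get_state(): the state, without advancing time (a new reading comes with each control period).
- manip.grab_frame(name): name is "scene" or "top"; returns (picture, depth): 400x640x3 uint8, red, green, blue; 400x640 float32, m along the optical axis (not along the pixel's ray), 0 where there is no reading.
- manip.camera_model(name): a dict with "fx", "fy", "cx", "cy" (pixels), "k1" (the pictures are not rectified: a ray, as slopes to the right and down, at radius r is drawn at 1 + k1 r^2 times it, then the intrinsics apply), "R" (3x3) and "t" (3): a world point X has camera coordinates R X + t. Camera axes: x right, y down, z forward; pixel columns grow to the right and rows downward; lengths in m; the calibration is good to about 2 mm. A picture is of the moment at which its call begins. camera_model takes no time and is no camera call.
- manip.finish_job(): hands the job in, once; it reports no verdict.
Trained networks look in the newest picture that a camera, given by its name, has taken for a name from the list of things; names that differ only in an ending like _2 or _b are one class to them, and where a whole thing is asked for, a point or a joint stands for the part that bears it (a point fixed in the world has none). Each returns a list of dicts, best first, with "confidence" (0 to 1); they miss things now and then, are a little off and sometimes report something else, mostly with a low value. They report only what shows in the picture. A call takes as long as a camera call.
- manip.recognise(camera, thing): "pixel" ([column, row] in pixels, amid what is visible of it).
- manip.outline_of(camera, thing): "mask" (400x640 bool, what is visible of it) and "pixel" ([column, row] in pixels, amid what is visible of it).
The state is a dict: "time_s": time; "joint_positions": joint angles; "joint_vel": joint speeds; "joint_torque": joint torques, N m; "ee_pos": TCP position; "orientation": TCP orientation; "force": force on the tool from outside, world axes, zero at the start; "moment": the same for the moment, N m; "width": opening from 0.0 (shut) to 1.0 (fully open).
Only numpy, scipy, OpenCV 4.12 (cv2) and the standard library are available. Lean on these libraries where they do the work, as an engineer would, in place of code of your own. Each camera call takes 0.05 s, during which the arm holds its last target.

## Working session

There is one attempt and no reset: what is moved stays moved. The work goes in short steps, Python scripts to look and compute and a shell command to move; the robot and the scene stay as the last step left them, time stands still between calls to the robot, and variables do not carry over. Pictures are saved under pics/ and viewed, and the job is handed in when it is done.

```bash
ls; mkdir -p pics
cat > h.py <<'E'
import numpy as np, cv2, json
from station import manip
def grab(n,fn=None):
    p,d=manip.grab_frame(n)
    if fn: cv2.imwrite('pics/'+fn,p[:,:,::-1])
    return p,d
def slopes(cam,uv):
    c=manip.camera_model(cam)
    a=np.array([(uv[0]-c['cx'])/c['fx'],(uv[1]-c['cy'])/c['fy']]);s=a.copy()
    for _ in range(30): s=a/(1+c['k1']*(s@s))
    return s
def world(cam,uv,depth):
    c=manip.camera_model(cam);s=slopes(cam,uv)
    return np.array(c['R']).T@(np.array([s[0],s[1],1])*depth-np.array(c['t']))
def ray(cam,uv):
    c=manip.camera_model(cam);s=slopes(cam,uv);R=np.array(c['R'])
    d=R.T@np.array([s[0],s[1],1]);return -R.T@np.array(c['t']),d
def atz(cam,uv,z):
    o,d=ray(cam,uv);return o+d*(z-o[2])/d[2]
def proj(cam,X):
    c=manip.camera_model(cam);p=np.array(c['R'])@np.array(X)+np.array(c['t']);s=p[:2]/p[2]
    s=s*(1+c['k1']*(s@s));return np.array([c['fx']*s[0]+c['cx'],c['fy']*s[1]+c['cy']])
def cloud(cam,d):
    c=manip.camera_model(cam);H,W=d.shape
    v,u=np.mgrid[0:H,0:W]
    a=np.stack([(u-c['cx'])/c['fx'],(v-c['cy'])/c['fy']],-1);s=a.copy()
    for _ in range(30): s=a/(1+c['k1']*(s**2).sum(-1,keepdims=True))
    P=np.concatenate([s,np.ones((H,W,1))],-1)*d[...,None]
    return (P-np.array(c['t']))@np.array(c['R'])
E
python3 - <<'E'
from h import *
np.set_printoptions(precision=4,suppress=True)
for c in ['scene','top']:
    grab(c,c+'0.png'); print(manip.camera_model(c))
    for t in ['bin','bin_grip','bin_lip','pan','rack','nut_bin','jar','syrup','mortar']:
        print(c,t,[(np.round(r['pixel'],1),round(r['confidence'],2)) for r in manip.recognise(c,t)[:3]])
print(manip.get_state())
E
```

```text
pics
{'fx': 454.23245878491815, 'fy': 454.23245878491815, 'cx': 322.8136068162661, 'cy': 200.25506318292796, 'k1': -0.09158880719678995, 'R': array([[ 0.3169,  0.9484, -0.0021],
       [ 0.5321, -0.1797, -0.8274],
       [-0.7851,  0.2611, -0.5616]]), 't': array([-0.204 , -0.2335,  1.5515])}
scene bin [(array([247.4, 231.6]), 0.38)]
scene bin_grip [(array([240., 225.]), 0.96), (array([368.5, 218.8]), 0.35), (array([468.3, 190.8]), 0.28)]
scene bin_lip [(array([238.6, 221.7]), 0.66)]
scene pan [(array([407. , 203.6]), 0.75)]
scene rack [(array([228.6, 251.9]), 0.8)]
scene nut_bin [(array([205.1, 227.6]), 0.65), (array([467.1, 193.2]), 0.24)]
scene jar [(array([366.8, 217.3]), 0.88), (array([406.5, 203.7]), 0.71)]
scene syrup [(array([438.6, 220.2]), 0.62)]
scene mortar [(array([225.1, 253.2]), 0.61)]
{'fx': 462.93976864845956, 'fy': 462.93976864845956, 'cx': 322.00921115151914, 'cy': 206.42609531816538, 'k1': -0.07252467342057026, 'R': array([[ 0.0153, -0.9996,  0.0237],
       [-0.9896, -0.0186, -0.143 ],
       [ 0.1433, -0.0213, -0.9894]]), 't': array([0.015 , 0.5964, 0.9717])}
top
[... 342 characters left out ...]
), 0.77)]
top syrup [(array([217.2, 143.1]), 0.71)]
top mortar [(array([154.8, 192.4]), 0.93), (array([428.7, 215.6]), 0.73), (array([397.8, 222.9]), 0.69)]
{'time_s': 1.0, 'joint_positions': array([62.6341,  6.646 , 82.598 , -0.0003, 90.7565, -2.1633]), 'joint_vel': array([-0.0355,  0.1313,  0.0089,  0.0247, -0.0046,  0.0558]), 'joint_torque': array([  0.0031, -72.1037, -62.2727,   0.0781,   0.0183,  -0.    ]), 'ee_pos': array([0.2874, 0.6108, 0.2186]), 'orientation': array([[ 0.4258,  0.9048, -0.    ],
       [ 0.9048, -0.4258, -0.    ],
       [-0.    ,  0.    , -1.    ]]), 'force': array([0.1209, 0.2351, 0.1316]), 'moment': array([-0.0153, -0.058 ,  0.0095]), 'width': 1.0010242750507208}
```

View pics/scene0.png

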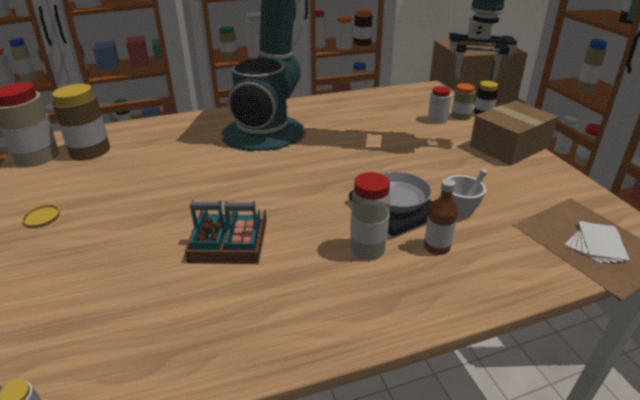

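View pics/top0.png

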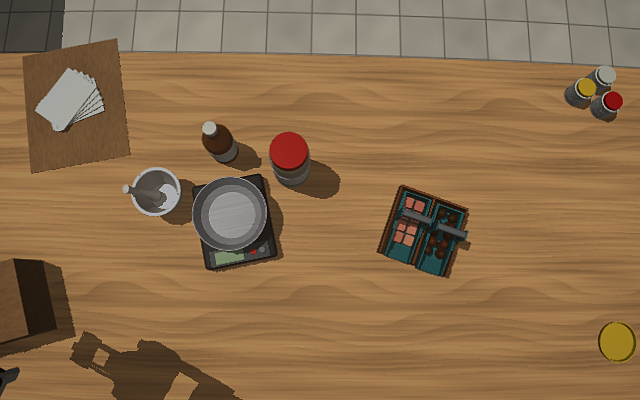

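The pictures show the rack at about (425,230) in top, with the salt bin in its left bay, bar at (412,217), and the mouth toward the robot. The pan is at (232,213), the jar at (289,155), the syrup at (218,140) and the mortar at (155,192). Next I measure.

Run:
```python
from h import *
np.set_printoptions(precision=4,suppress=True)
P={}
for c in ['top','scene']:
    p,d=grab(c); P[c]=(p,d,cloud(c,d))
np.savez('c0.npz',tp=P['top'][0],tc=P['top'][2],sp=P['scene'][0],sc=P['scene'][2])
p,d,C=P['top']
cv2.imwrite('pics/topz.png',cv2.resize(p[170:290,360:490,::-1],None,fx=5,fy=5,interpolation=cv2.INTER_CUBIC)[:600])
p2=P['scene'][0]
cv2.imwrite('pics/scz.png',cv2.resize(p2[190:270,180:280,::-1],None,fx=7,fy=7,interpolation=cv2.INTER_CUBIC))
for c in P:
    C=P[c][2];m=(C[...,2]>0.085)&(C[...,2]<0.125)&(P[c][1]>0)&(C[...,0]>.4)&(C[...,0]<.8)&(C[...,1]<0)&(C[...,1]>-.4)
    print(c,m.sum()); v,u=np.where(m)
    n,l,st,ce=cv2.connectedComponentsWithStats(m.astype(np.uint8))
    for i in range(1,n):
        if st[i,4]>15:
            Q=C[l==i]; mu=np.median(Q,0); 
            r=cv2.minAreaRect((Q[:,:2]*1000).astype(np.float32))
            print(st[i],mu,Q[:,2].min(),Q[:,2].max(),np.array(r[0]),r[1],r[2])
C=P['top'][2]
for px in [(412,217),(452,233),(405,230),(232,212),(288,150),(155,190)]: print(px,C[px[1],px[0]])
```

```text
top 578
[398 207  36  21 288] [ 0.5688 -0.1663  0.111 ] 0.08509590289649493 0.11614774542059109 [ 569.3591 -167.2992] (66.78335571289062, 21.078765869140625) 72.08985900878906
[432 220  36  22 290] [ 0.542  -0.2364  0.1109] 0.08612122655280215 0.1164772391692684 [ 542.0303 -239.3995] (67.63902282714844, 22.134885787963867) 71.46260833740234
scene 622
[189 200  33  17 326] [ 0.5468 -0.2419  0.1072] 0.08511364576270948 0.114765430502413 [ 543.1857 -241.3897] (67.74176788330078, 23.375709533691406) 71.86451721191406
[224 201  32  16 296] [ 0.5735 -0.1719  0.1071] 0.08564255904979513 0.11581099207332446 [ 569.3879 -169.767 ] (65.01541900634766, 26.085662841796875) 72.67181396484375
(412, 217) [ 0.5675 -0.158   0.1121]
(452, 233) [ 0.536  -0.2406  0.1121]
(405, 230) [ 0.5501 -0.1635  0.0129]
(232, 212) [0.58   0.2215 0.0428]
(288, 150) [0.683  0.0949 0.1861]
(155, 190) [0.6268 0.3962 0.0363]
```

View pics/topz.png

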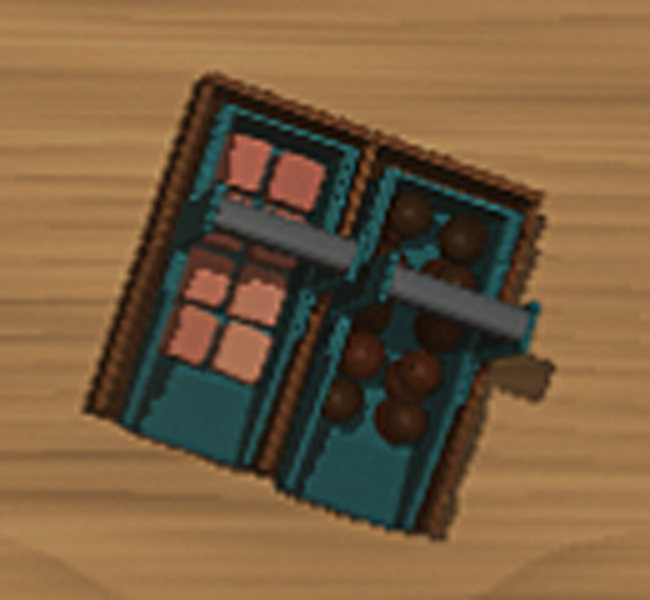

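View pics/scz.png

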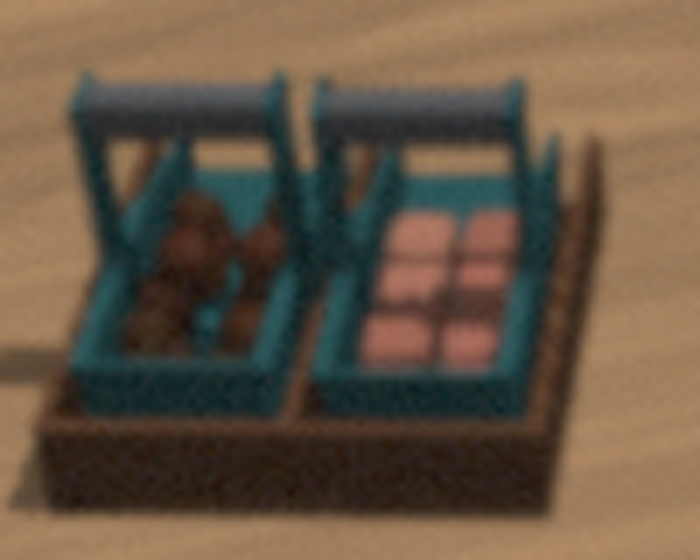

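Run:
```python
from h import *
np.set_printoptions(precision=4,suppress=True)
z=np.load('c0.npz')
for cam,p,C,boxes in [('top',z['tp'],z['tc'],{'salt':(395,204,434,228),'nut':(430,218,468,244)}),('scene',z['sp'],z['sc'],{'salt':(224,198,258,220),'nut':(188,198,223,220)})]:
    for n,(a,b,c,d) in boxes.items():
        sub=C[b:d,a:c]; q=p[b:d,a:c].astype(int)
        gray=(q.max(-1)-q.min(-1)<28)&(sub[...,2]>0.08)&(sub[...,2]<.125)
        v,u=np.where(gray); v=v+b;u=u+a
        zt=0.113
        X=C[v,u]
        # bar top plane pixels: depth z near top
        top=X[:,2]>0.109
        T=X[top][:,:2]*1000
        r=cv2.minAreaRect(T.astype(np.float32)); L=cv2.fitLine(T.astype(np.float32),cv2.DIST_L2,0,.01,.01).ravel()
        print(cam,n,gray.sum(),top.sum(),'rect',np.array(r[0]),r[1],r[2],'line az',np.degrees(np.arctan2(L[1],L[0])),L[2:],'z',np.median(X[top][:,2]))
# outer objects
C=z['tc'];p=z['tp']
def comp(m,name,h):
    T=(C[m][:,:2]*1000).astype(np.float32)
    print(name,m.sum(),cv2.minEnclosingCircle(T),np.median(C[m],0))
v,u=np.mgrid[0:400,0:640]
rim=(C[...,2]>0.068)&(C[...,2]<0.085)&(u>185)&(u<275)&(v>170)&(v<260)
comp(rim,'rim',0)
from scipy.optimize import least_squares
for cam,C2 in [('top',z['tc']),('scene',z['sc'])]:
    m=(C2[...,2]>0.072)&(C2[...,2]<0.082)&(abs(C2[...,0]-.58)<.1)&(abs(C2[...,1]-.215)<.1)
    T=C2[m][:,:2]; f=least_squares(lambda s:np.hypot(T[:,0]-s[0],T[:,1]-s[1])-s[2],[.58,.215,.08],loss='soft_l1',f_scale=.003); print(cam,'rimfit',m.sum(),f.x)
    fl=(C2[...,2]>0.038)&(C2[...,2]<0.05)&(abs(C2[...,0]-.58)<.05)&(abs(C2[...,1]-.215)<.05); print('floor',np.median(C2[fl],0))
jar=(C[...,2]>0.17)&(u>250)&(u<330)&(v>120)&(v<200);comp(jar,'jar',0)
sy=(C[...,2]>0.16)&(u>190)&(u<240)&(v>110)&(v<170);comp(sy,'syr',0)
mo=(C[...,2]>0.065)&(C[...,2]<.085)&(u>115)&(u<190)&(v>160)&(v<225);comp(mo,'mortar',0)
# rack outer: wood top
m=(C[...,2]>0.03)&(C[...,2]<.045)&(u>370)&(u<480)&(v>175)&(v<285)&(p[...,0].astype(int)>p[...,2]+10)
T=(C[m][:,:2]*1000).astype(np.float32);print('rack',m.sum(),cv2.minAreaRect(T))
```

```text
top salt 268 189 rect [ 568.3145 -166.8792] (66.01054382324219, 19.04043197631836) 72.2750015258789 line az 72.34654 [ 568.8603 -166.7768] z 0.11164941538072676
top nut 287 193 rect [ 544.6837 -231.4865] (82.22058868408203, 22.134885787963867) 71.46260833740234 line az 70.44416 [ 542.1774 -238.4556] z 0.11154799694137663
scene salt 293 121 rect [ 571.0988 -170.4998] (64.63399505615234, 22.404682159423828) 72.6512222290039 line az 73.23652 [ 572.1709 -171.3361] z 0.11206066699859282
scene nut 301 127 rect [ 541.9211 -240.7147] (67.208251953125, 21.99304962158203) 68.56771850585938 line az 71.408745 [ 544.5515 -242.7848] z 0.11227536716703479
rim 716 ((574.1359252929688, 222.26593017578125), 80.16473388671875) [0.5812 0.2367 0.0735]
top rimfit 472 [0.5741 0.2219 0.0776]
floor [0.5781 0.2178 0.0448]
scene rimfit 200 [0.575  0.2203 0.0772]
floor [0.5757 0.2343 0.0452]
jar 1207 ((585.0581665039062, 75.25920867919922), 137.4392547607422) [0.6811 0.093  0.1852]
syr 207 ((592.8189697265625, 154.84872436523438), 178.6382293701172) [0.7247 0.2484 0.177 ]
mortar 700 ((617.7391967773438, 380.9725036621094), 54.52207946777344) [0.618  0.3936 0.075 ]
rack 1119 ((549.8651733398438, -201.45526123046875), (163.6771240234375, 160.7784881591797), 70.82591247558594)
```

```bash
cat >> h.py <<'E'
from scipy.spatial.transform import Rotation as Ro
np.set_printoptions(precision=4,suppress=True)
def Rt(az,tip=0):
    """tool x at azimuth az (deg), z down, then tipped mouth-down by tip about tool y"""
    a=np.radians(az);x=np.array([np.cos(a),np.sin(a),0]);z=np.array([0,0,-1.]);y=np.cross(z,x)
    return np.stack([x,y,z],1)@Ro.from_euler('y',tip,degrees=True).as_matrix()
def delta(p,R):
    s=manip.get_state();R0=np.array(s['orientation']);p0=np.array(s['ee_pos'])
    t=R0.T@(np.array(p)-p0)*100;w=Ro.from_matrix(R0.T@R).as_rotvec()
    print('t cm',t,'w rad',w,'deg',np.degrees(np.linalg.norm(w)));return t,w
LIP=np.array([-.089,0,.067]);BAR=np.array([0,0,-.019])
def tcp_for_lip(lip,R): return np.array(lip)-R@LIP
def st():
    s=manip.get_state();R0=np.array(s['orientation']);p=np.array(s['ee_pos'])
    print('t',round(s['time_s'],2),'tcp',p,'lip',p+R0@LIP,'az',np.degrees(np.arctan2(R0[1,0],R0[0,0])),'tip',np.degrees(np.arcsin(-(-R0[2,0]))) ,'F',s['force'],'M',s['moment'],'w',s['width'],'J',s['joint_positions'])
E
python3 - <<'E'
from h import *
st();delta([.5695,-.1685,.20],Rt(-18))
E
```

```text
t 1.1 tcp [0.2874 0.6108 0.2187] lip [0.2495 0.5302 0.1517] az 64.79875263592646 tip -0.0004915050883239803 F [ 0.0246 -0.5991  0.5909] M [-0.0414  0.0187  0.0225] w 0.9993997909305459 J [62.6338  6.6468 82.5957  0.0004 90.7581 -2.1649]
t cm [-58.498   58.7044   1.8663] w rad [0.     0.     1.4451] deg 82.79875263619545
```

```bash
python3 -m pendant '[{"tx":-3.6,"ty":3.7,"wz":0.09},{"tx":-7.3,"ty":7.3,"wz":0.18},{"tx":-11,"ty":11,"wz":0.27},{"tx":-14.6,"ty":14.7,"wz":0.36},{"tx":-18.3,"ty":18.3,"wz":0.45},{"tx":-22,"ty":22,"wz":0.54},{"tx":-25.6,"ty":25.7,"wz":0.63},{"tx":-29.2,"ty":29.4,"wz":0.72}]'; python3 -c "
from h import *
st();delta([.5695,-.1685,.20],Rt(-18))"
```

```text
t 1.1 tcp [0.2874 0.6108 0.2187] lip [0.2495 0.5302 0.1517] az 64.79875263592646 tip -0.0004915050883239803 F [ 0.0246 -0.5991  0.5909] M [-0.0414  0.0187  0.0225] w 0.9993997909305459 J [62.6338  6.6468 82.5957  0.0004 90.7581 -2.1649]
t cm [-58.498   58.7044   1.8663] w rad [0.     0.     1.4451] deg 82.79875263619545$[0]: bad value
```

```bash
python3 -m pendant '[{"tx":-3.6,"ty":3.7,"tz":0,"wx":0,"wy":0,"wz":0.09,"gripper":0},{"tx":-7.3,"ty":7.3,"tz":0,"wx":0,"wy":0,"wz":0.18,"gripper":0},{"tx":-11,"ty":11,"tz":0,"wx":0,"wy":0,"wz":0.27,"gripper":0},{"tx":-14.6,"ty":14.7,"tz":0,"wx":0,"wy":0,"wz":0.36,"gripper":0},{"tx":-18.3,"ty":18.3,"tz":0,"wx":0,"wy":0,"wz":0.45,"gripper":0},{"tx":-22,"ty":22,"tz":0,"wx":0,"wy":0,"wz":0.54,"gripper":0},{"tx":-25.6,"ty":25.7,"tz":0,"wx":0,"wy":0,"wz":0.63,"gripper":0},{"tx":-29.2,"ty":29.4,"tz":0,"wx":0,"wy":0,"wz":0.72,"gripper":0}]'; python3 -c "
from h import *
st();delta([.5695,-.1685,.20],Rt(-18))"
```

```text
time_s: 1.9
ee_pos: [0.4242, 0.233, 0.219]
orientation: [[0.918, 0.396, 0.001], [0.396, -0.918, 0.0], [0.001, -0.0, -1.0]]
force: [0.9, 1.3, 0.4]
width: 0.998
t 1.9 tcp [0.4242 0.233  0.219 ] lip [0.3426 0.1977 0.1519] az 23.35606151723042 tip 0.050148847852427014 F [0.9309 1.3092 0.3644] M [-0.0272  0.0196 -0.0177] w 0.9981512729689042 J [ 25.7562 -17.7613 105.2443  -0.0007  92.4669   2.4001]
t cm [-2.58   42.6182  1.8919] w rad [-0.0003 -0.0008  0.7218] deg 41.356091212178455
```

```bash
python3 -m pendant '[{"tx":-0.5,"ty":4,"tz":0,"wx":0,"wy":0,"wz":0.09,"gripper":0},{"tx":-1,"ty":9,"tz":0,"wx":0,"wy":0,"wz":0.18,"gripper":0},{"tx":-1.3,"ty":14,"tz":0,"wx":0,"wy":0,"wz":0.27,"gripper":0},{"tx":-1.6,"ty":19,"tz":0,"wx":0,"wy":0,"wz":0.36,"gripper":0},{"tx":-1.9,"ty":24,"tz":0,"wx":0,"wy":0,"wz":0.45,"gripper":0},{"tx":-2.1,"ty":29,"tz":0,"wx":0,"wy":0,"wz":0.54,"gripper":0},{"tx":-2.4,"ty":34,"tz":0,"wx":0,"wy":0,"wz":0.63,"gripper":0},{"tx":-2.58,"ty":39,"tz":0.5,"wx":0,"wy":0,"wz":0.722,"gripper":0}]'; python3 -m pendant '[{"tx":-0.3,"ty":3.7,"tz":0,"wx":0,"wy":0,"wz":0,"gripper":0},{"tx":-0.3,"ty":3.7,"tz":0,"wx":0,"wy":0,"wz":0,"gripper":0}]'
python3 -c "
from h import *
st();delta([.5695,-.1685,.085],Rt(-18))"
```

```text
time_s: 2.7
ee_pos: [0.5553, -0.1368, 0.2148]
orientation: [[0.95, -0.313, 0.002], [-0.313, -0.95, -0.0], [0.002, -0.001, -1.0]]
force: [0.9, 0.9, 0.2]
width: 0.997
time_s: 2.9
ee_pos: [0.5399, -0.1746, 0.2142]
orientation: [[0.948, -0.317, 0.001], [-0.317, -0.948, -0.0], [0.001, 0.0, -1.0]]
force: [0.6, 0.6, -0.3]
width: 1.003
t 2.9 tcp [ 0.5399 -0.1746  0.2142] lip [ 0.4556 -0.1464  0.1471] az -18.47383040648571 tip 0.06593825490092141 F [ 0.5933  0.5662 -0.3339] M [-0.0514  0.0953  0.0269] w 1.0025609207347679 J [-20.4939  -6.7778  96.4176  -0.003   90.2941  -2.02  ]
t cm [ 2.5956 -1.5168 12.926 ] w rad [ 0.0001 -0.0012 -0.0083] deg 0.47842943187047915
```

```bash
python3 -m pendant '[{"tx":1.3,"ty":-0.8,"tz":2,"wx":0,"wy":0,"wz":0,"gripper":0},{"tx":2.6,"ty":-1.5,"tz":4,"wx":0,"wy":0,"wz":-0.008,"gripper":0},{"tx":2.6,"ty":-1.5,"tz":6,"wx":0,"wy":0,"wz":-0.008,"gripper":0},{"tx":2.6,"ty":-1.5,"tz":6.5,"wx":0,"wy":0,"wz":-0.008,"gripper":0},{"tx":2.6,"ty":-1.5,"tz":6.5,"wx":0,"wy":0,"wz":-0.008,"gripper":0}]'
python3 -c "
from h import *
st();delta([.5695,-.1685,.085],Rt(-18))
grab('scene','s1.png');grab('top','t1.png')
import cv2
a=cv2.imread('pics/s1.png')[120:280,170:300];b=cv2.imread('pics/t1.png')[130:290,350:490]
cv2.imwrite('pics/v1.png',np.hstack([cv2.resize(a,(390,480)),cv2.resize(b,(410,480))]))"
```

```text
time_s: 3.4
ee_pos: [0.5692, -0.1681, 0.149]
orientation: [[0.951, -0.309, 0.0], [-0.309, -0.951, -0.0], [0.0, 0.0, -1.0]]
force: [0.3, 0.6, 0.5]
width: 0.996
t 3.4 tcp [ 0.5692 -0.1681  0.149 ] lip [ 0.4845 -0.1406  0.082 ] az -17.989725352272334 tip 0.009752234700080003 F [0.3094 0.6211 0.5197] M [-0.0682  0.1104 -0.0207] w 0.996027465144272 J [-18.9179  -1.9398  97.9278  -0.0015  84.0023  -0.928 ]
t cm [0.0438 0.0256 6.4014] w rad [ 0.     -0.0002  0.0002] deg 0.014260617032205712
```

View pics/v1.png

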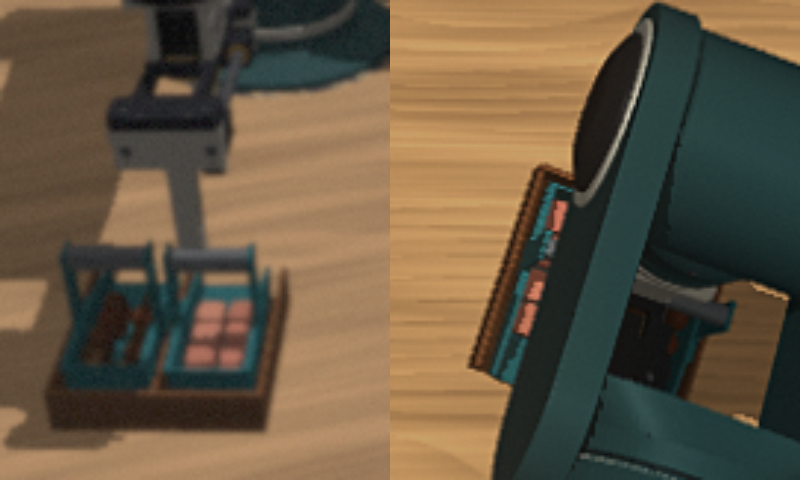

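```bash
python3 -c "
from h import *
s=manip.get_state();R=np.array(s['orientation']);p=np.array(s['ee_pos'])
for q in ([.0465,0,0],[.055,0,0]):
  u=proj('scene',p+R@np.array(q));print(u,(u-[170,120])*3)
u=proj('scene',[.5695,-.1685,.113]);print(u,(u-[170,120])*3)"
```

```text
[234.3405 200.9081] [193.0216 242.7244]
[233.7093 203.2273] [191.1279 249.6818]
[239.4617 203.1451] [208.3851 249.4352]
```

```bash
python3 -m pendant '[{"tx":0,"ty":0,"tz":1.5,"wx":0,"wy":0,"wz":0,"gripper":0},{"tx":0,"ty":0,"tz":3,"wx":0,"wy":0,"wz":0,"gripper":0},{"tx":0,"ty":0,"tz":4.5,"wx":0,"wy":0,"wz":0,"gripper":0},{"tx":0,"ty":0,"tz":5.6,"wx":0,"wy":0,"wz":0,"gripper":0},{"tx":0,"ty":0,"tz":6.4,"wx":0,"wy":0,"wz":0,"gripper":0},{"tx":0,"ty":0,"tz":6.4,"wx":0,"wy":0,"wz":0,"gripper":0},{"tx":0,"ty":0,"tz":6.4,"wx":0,"wy":0,"wz":0,"gripper":0.5}]' 8
python3 -m pendant '[{"tx":0,"ty":0,"tz":0,"wx":0,"wy":0,"wz":0,"gripper":0.6},{"tx":0,"ty":0,"tz":0,"wx":0,"wy":0,"wz":0,"gripper":0.7},{"tx":0,"ty":0,"tz":0,"wx":0,"wy":0,"wz":0,"gripper":0.75},{"tx":0,"ty":0,"tz":0,"wx":0,"wy":0,"wz":0,"gripper":0.75}]' 8
python3 -c "
from h import *
st()"
```

```text
time_s: 4.2
ee_pos: [0.5699, -0.1686, 0.0868]
orientation: [[0.951, -0.309, 0.002], [-0.309, -0.951, -0.001], [0.003, 0.0, -1.0]]
force: [0.2, 0.0, 0.2]
width: 0.957
time_s: 4.6
ee_pos: [0.57, -0.1687, 0.087]
orientation: [[0.951, -0.309, 0.003], [-0.309, -0.951, -0.001], [0.003, 0.0, -1.0]]
force: [-0.2, 0.2, 0.0]
width: 0.616
t 4.6 tcp [ 0.57   -0.1687  0.087 ] lip [ 0.4856 -0.1412  0.0197] az -18.00384341088214 tip 0.1692831654391222 F [-0.2128  0.1843  0.0413] M [-0.099   0.1121 -0.0339] w 0.6155408111780499 J [-18.9394   0.368  101.5705  -0.004   77.8922  -0.9347]
```

Close gently at low force, watch for contact, then firm up.

```bash
python3 -m pendant '[{"tx":0,"ty":0,"tz":0.2,"wx":0,"wy":0,"wz":0,"gripper":0.75},{"tx":0,"ty":0,"tz":0.2,"wx":0,"wy":0,"wz":0,"gripper":0.78},{"tx":0,"ty":0,"tz":0.2,"wx":0,"wy":0,"wz":0,"gripper":0.8},{"tx":0,"ty":0,"tz":0.2,"wx":0,"wy":0,"wz":0,"gripper":0.8},{"tx":0,"ty":0,"tz":0.2,"wx":0,"wy":0,"wz":0,"gripper":0.8},{"tx":0,"ty":0,"tz":0.2,"wx":0,"wy":0,"wz":0,"gripper":0.8}]' 8
python3 -c "
from h import *
st()"
```

```text
time_s: 5.2
ee_pos: [0.57, -0.1687, 0.085]
orientation: [[0.951, -0.309, 0.003], [-0.309, -0.951, -0.001], [0.003, 0.0, -1.0]]
force: [-0.0, -0.8, 0.3]
width: 0.205
t 5.2 tcp [ 0.57   -0.1687  0.085 ] lip [ 0.4856 -0.1412  0.0178] az -18.00597944136984 tip 0.1756263907162865 F [-0.0329 -0.7786  0.3166] M [-0.044   0.0586  0.0171] w 0.2047346395389681 J [-18.94     0.4539 101.6727  -0.0028  77.6976  -0.9334]
```

```bash
python3 -m pendant '[{"tx":0,"ty":0,"tz":0,"wx":0,"wy":0,"wz":0,"gripper":0.83},{"tx":0,"ty":0,"tz":0,"wx":0,"wy":0,"wz":0,"gripper":0.85},{"tx":0,"ty":0,"tz":0,"wx":0,"wy":0,"wz":0,"gripper":0.87},{"tx":0,"ty":0,"tz":0,"wx":0,"wy":0,"wz":0,"gripper":0.9},{"tx":0,"ty":0,"tz":0,"wx":0,"wy":0,"wz":0,"gripper":1}]' 6
python3 -c "
from h import *
st()"
python3 -m pendant '[{"tx":0,"ty":0,"tz":0,"wx":0,"wy":0,"wz":0,"gripper":1},{"tx":0,"ty":0,"tz":0,"wx":0,"wy":0,"wz":0,"gripper":1},{"tx":0,"ty":0,"tz":0,"wx":0,"wy":0,"wz":0,"gripper":1}]' 50
python3 -c "
from h import *
st()"
```

```text
time_s: 5.7
ee_pos: [0.57, -0.1687, 0.0851]
orientation: [[0.951, -0.309, 0.003], [-0.309, -0.951, -0.001], [0.003, 0.0, -1.0]]
force: [-1.1, -0.6, -0.3]
width: 0.146
t 5.7 tcp [ 0.57   -0.1687  0.0851] lip [ 0.4856 -0.1412  0.0178] az -18.005877151356113 tip 0.17460957252081968 F [-1.1158 -0.6329 -0.2771] M [-0.0355  0.1333 -0.0661] w 0.14640999697537949 J [-18.94     0.4531 101.6722  -0.0022  77.7     -0.9336]
time_s: 6.0
ee_pos: [0.5701, -0.1686, 0.085]
orientation: [[0.951, -0.309, 0.003], [-0.309, -0.951, -0.001], [0.003, 0.0, -1.0]]
force: [0.5, -0.0, -0.3]
width: 0.146
t 6.0 tcp [ 0.5701 -0.1686  0.085 ] lip [ 0.4856 -0.1412  0.0178] az -18.00168221287397 tip 0.17645041743180648 F [ 0.4687 -0.0309 -0.2951] M [-0.0154  0.091  -0.0254] w 0.14559925224609785 J [-18.9377   0.4545 101.6731  -0.0009  77.6959  -0.9358]
```

```bash
python3 -m pendant '[{"tx":0,"ty":0,"tz":-0.3,"wx":0,"wy":0,"wz":0,"gripper":1},{"tx":0,"ty":0,"tz":-0.8,"wx":0,"wy":0,"wz":0,"gripper":1},{"tx":0,"ty":0,"tz":-1.5,"wx":0,"wy":0,"wz":0,"gripper":1},{"tx":0,"ty":0,"tz":-2.2,"wx":0,"wy":0,"wz":0,"gripper":1},{"tx":0,"ty":0,"tz":-2.9,"wx":0,"wy":0,"wz":0,"gripper":1},{"tx":0,"ty":0,"tz":-3.6,"wx":0,"wy":0,"wz":0,"gripper":1},{"tx":0,"ty":0,"tz":-4.3,"wx":0,"wy":0,"wz":0,"gripper":1},{"tx":0,"ty":0,"tz":-5,"wx":0,"wy":0,"wz":0,"gripper":1}]'
python3 -m pendant '[{"tx":0,"ty":0,"tz":-1,"wx":0,"wy":0,"wz":0,"gripper":1},{"tx":0,"ty":0,"tz":-2,"wx":0,"wy":0,"wz":0,"gripper":1},{"tx":0,"ty":0,"tz":-3,"wx":0,"wy":0,"wz":0,"gripper":1},{"tx":0,"ty":0,"tz":-4,"wx":0,"wy":0,"wz":0,"gripper":1},{"tx":0,"ty":0,"tz":-5,"wx":0,"wy":0,"wz":0,"gripper":1},{"tx":0,"ty":0,"tz":-5.5,"wx":0,"wy":0,"wz":0,"gripper":1},{"tx":0,"ty":0,"tz":-5.5,"wx":0,"wy":0,"wz":0,"gripper":1}]'
python3 -c "
from h import *
st()
grab('scene','s2.png');grab('top','t2.png')
import cv2
a=cv2.imread('pics/s2.png')[120:280,170:300];b=cv2.imread('pics/t2.png')[130:290,350:490]
cv2.imwrite('pics/v2.png',np.hstack([cv2.resize(a,(390,480)),cv2.resize(b,(410,480))]))"
```

```text
time_s: 6.8
ee_pos: [0.5699, -0.1686, 0.1357]
orientation: [[0.951, -0.309, 0.003], [-0.309, -0.951, -0.001], [0.003, 0.0, -1.0]]
force: [0.3, -0.1, -3.2]
width: 0.144
time_s: 7.5
ee_pos: [0.57, -0.1686, 0.1916]
orientation: [[0.951, -0.309, 0.004], [-0.309, -0.951, -0.001], [0.004, 0.0, -1.0]]
force: [-0.6, -0.4, -2.9]
width: 0.148
t 7.5 tcp [ 0.57   -0.1686  0.1916] lip [ 0.4856 -0.1412  0.1242] az -18.002701883921237 tip 0.24611604470830692 F [-0.5768 -0.4366 -2.8915] M [-0.0691  0.1078  0.0021] w 0.14828760144574532 J [-18.9374  -3.0632  95.0339  -0.0006  87.7832  -0.9346]
```

View pics/v2.png

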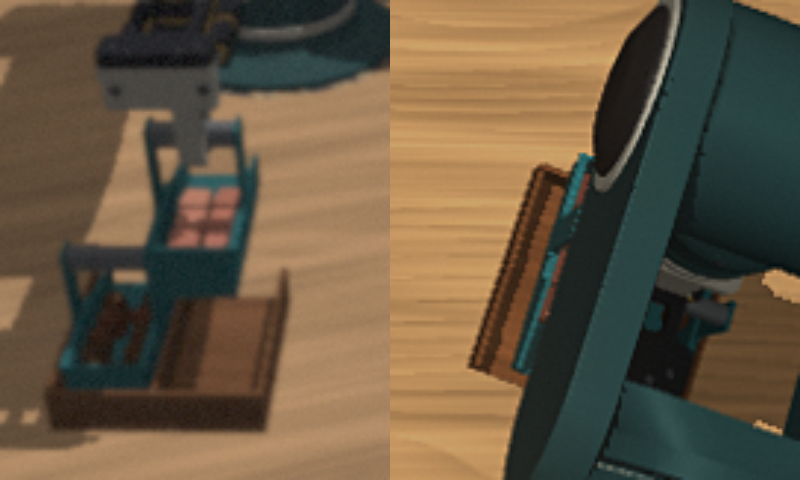

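```bash
cat >> h.py <<'E'
def plan(wps):
    """wps list of (p,R): print rows relative to current measured pose"""
    s=manip.get_state();R0=np.array(s['orientation']);p0=np.array(s['ee_pos'])
    for p,R in wps:
        t=R0.T@(np.array(p)-p0)*100;w=Ro.from_matrix(R0.T@R).as_rotvec();print(np.round(t,2),np.round(w,3))
E
python3 - <<'E'
from h import *
R1=Rt(-90);p1=tcp_for_lip([.5745,.185,.13],R1);print(p1)
p0=np.array([.57,-.1686,.1916])
sm=lambda s:s*s*(3-2*s)
for k in range(1,25):
    s=sm(k/24.);r=sm(min(1,k/20.))
    if k in(8,16,24):print(k,p0+(p1-p0)*s,-18-72*r)
plan([(p0+(p1-p0)*sm(k/24),Rt(-18-72*sm(min(1,k/20)))) for k in range(1,9)])
E
```

```text
[0.5745 0.096  0.197 ]
8 [ 0.5712 -0.1     0.193 ] -43.34400000000001
16 [0.5733 0.0274 0.1956] -82.51200000000001
24 [0.5745 0.096  0.197 ] -90
[-0.   -0.13 -0.13] [ 0.    -0.003  0.009]
[-0.12 -0.5  -0.13] [ 0.    -0.003  0.035]
[-0.3  -1.09 -0.15] [-0.    -0.003  0.076]
[-0.54 -1.88 -0.17] [-0.    -0.003  0.131]
[-0.83 -2.84 -0.19] [-0.    -0.003  0.196]
[-1.17 -3.96 -0.21] [-0.    -0.003  0.271]
[-1.56 -5.21 -0.24] [-0.    -0.003  0.354]
[-1.97 -6.56 -0.27] [-0.001 -0.003  0.442]
```

```bash
python3 -m pendant '[{"tx":0,"ty":-0.1,"tz":-0.1,"wx":0,"wy":0,"wz":0.01,"gripper":1},{"tx":-0.1,"ty":-0.5,"tz":-0.1,"wx":0,"wy":0,"wz":0.035,"gripper":1},{"tx":-0.3,"ty":-1.1,"tz":-0.15,"wx":0,"wy":0,"wz":0.075,"gripper":1},{"tx":-0.5,"ty":-1.9,"tz":-0.2,"wx":0,"wy":0,"wz":0.13,"gripper":1},{"tx":-0.8,"ty":-2.8,"tz":-0.2,"wx":0,"wy":0,"wz":0.195,"gripper":1},{"tx":-1.2,"ty":-4,"tz":-0.2,"wx":0,"wy":0,"wz":0.27,"gripper":1},{"tx":-1.6,"ty":-5.2,"tz":-0.25,"wx":0,"wy":0,"wz":0.35,"gripper":1},{"tx":-2,"ty":-6.6,"tz":-0.3,"wx":0,"wy":0,"wz":0.44,"gripper":1}]'
python3 - <<'E'
from h import *
st()
R1=Rt(-90);p1=tcp_for_lip([.5745,.185,.13],R1)
p0=np.array([.57,-.1686,.1916])
sm=lambda s:s*s*(3-2*s)
plan([(p0+(p1-p0)*sm(k/24),Rt(-18-72*sm(min(1,k/20)))) for k in range(9,17)])
E
```

```text
time_s: 8.4
ee_pos: [0.5708, -0.0991, 0.1928]
orientation: [[0.726, -0.688, 0.002], [-0.688, -0.726, -0.001], [0.002, -0.001, -1.0]]
force: [0.1, 0.9, -3.1]
width: 0.145
t 8.4 tcp [ 0.5708 -0.0991  0.1928] lip [ 0.5063 -0.038   0.1257] az -43.44933745922405 tip 0.11113361415054342 F [ 0.0782  0.8671 -3.0741] M [-0.0805  0.0276 -0.0185] w 0.1445811216196234 J [-12.3607  -4.905   96.6671  -0.021   88.1208  31.0893]
[-0.94 -1.07 -0.05] [-0.001 -0.002  0.09 ]
[-2.   -2.24 -0.08] [-0.001 -0.002  0.184]
[-3.1  -3.44 -0.12] [-0.001 -0.002  0.278]
[-4.22 -4.66 -0.15] [-0.001 -0.002  0.37 ]
[-5.33 -5.87 -0.19] [-0.001 -0.002  0.458]
[-6.43 -7.07 -0.22] [-0.001 -0.002  0.541]
[-7.5  -8.24 -0.26] [-0.001 -0.002  0.616]
[-8.52 -9.36 -0.29] [-0.001 -0.002  0.682]
```

```bash
python3 -m pendant '[{"tx":-0.9,"ty":-1.1,"tz":-0.05,"wx":0,"wy":0,"wz":0.09,"gripper":1},{"tx":-2,"ty":-2.2,"tz":-0.1,"wx":0,"wy":0,"wz":0.185,"gripper":1},{"tx":-3.1,"ty":-3.4,"tz":-0.1,"wx":0,"wy":0,"wz":0.28,"gripper":1},{"tx":-4.2,"ty":-4.7,"tz":-0.15,"wx":0,"wy":0,"wz":0.37,"gripper":1},{"tx":-5.3,"ty":-5.9,"tz":-0.2,"wx":0,"wy":0,"wz":0.46,"gripper":1},{"tx":-6.4,"ty":-7.1,"tz":-0.2,"wx":0,"wy":0,"wz":0.54,"gripper":1},{"tx":-7.5,"ty":-8.2,"tz":-0.25,"wx":0,"wy":0,"wz":0.615,"gripper":1},{"tx":-8.5,"ty":-9.4,"tz":-0.3,"wx":0,"wy":0,"wz":0.68,"gripper":1}]'
python3 - <<'E'
from h import *
st()
R1=Rt(-90);p1=tcp_for_lip([.5745,.185,.13],R1)
p0=np.array([.57,-.1686,.1916])
sm=lambda s:s*s*(3-2*s)
plan([(p0+(p1-p0)*sm(k/24),Rt(-18-72*sm(min(1,k/20)))) for k in range(17,25)])
E
```

```text
time_s: 9.2
ee_pos: [0.5735, 0.0283, 0.1953]
orientation: [[0.129, -0.992, 0.001], [-0.992, -0.129, -0.001], [0.001, -0.001, -1.0]]
force: [0.3, 0.1, -4.2]
width: 0.14
t 9.2 tcp [0.5735 0.0283 0.1953] lip [0.5622 0.1165 0.1282] az -82.61266385676028 tip 0.05399473736095118 F [ 0.2618  0.1111 -4.2202] M [-0.0117  0.1084 -0.0203] w 0.14015585642911169 J [ 0.3072 -5.578  97.0639 -0.0459 88.4451 82.9211]
[-1.32 -0.18 -0.06] [-0.001 -0.001  0.053]
[-2.61 -0.37 -0.09] [-0.001 -0.001  0.094]
[-3.76 -0.54 -0.11] [-0.001 -0.001  0.12 ]
[-4.76 -0.68 -0.13] [-0.001 -0.001  0.129]
[-5.57 -0.8  -0.15] [-0.001 -0.001  0.129]
[-6.18 -0.89 -0.16] [-0.001 -0.001  0.129]
[-6.57 -0.95 -0.17] [-0.001 -0.001  0.129]
[-6.7  -0.97 -0.17] [-0.001 -0.001  0.129]
```

```bash
python3 -m pendant '[{"tx":-1.3,"ty":-0.2,"tz":-0.05,"wx":0,"wy":0,"wz":0.05,"gripper":1},{"tx":-2.6,"ty":-0.4,"tz":-0.1,"wx":0,"wy":0,"wz":0.095,"gripper":1},{"tx":-3.8,"ty":-0.5,"tz":-0.1,"wx":0,"wy":0,"wz":0.12,"gripper":1},{"tx":-4.8,"ty":-0.7,"tz":-0.1,"wx":0,"wy":0,"wz":0.13,"gripper":1},{"tx":-5.6,"ty":-0.8,"tz":-0.15,"wx":0,"wy":0,"wz":0.13,"gripper":1},{"tx":-6.2,"ty":-0.9,"tz":-0.15,"wx":0,"wy":0,"wz":0.13,"gripper":1},{"tx":-6.6,"ty":-0.95,"tz":-0.15,"wx":0,"wy":0,"wz":0.13,"gripper":1},{"tx":-6.7,"ty":-1,"tz":-0.15,"wx":0,"wy":0,"wz":0.13,"gripper":1}]'
python3 - <<'E'
from h import *
st()
grab('scene','s3.png');grab('top','t3.png')
a=cv2.imread('pics/s3.png')[80:280,300:500];b=cv2.imread('pics/t3.png')[100:300,150:350]
cv2.imwrite('pics/v3.png',np.hstack([cv2.resize(a,(400,400)),cv2.resize(b,(400,400))]))
plan([(tcp_for_lip([.5745,.185+.006*min(k/8,1),.13-.005*k],Rt(-90,3*k)),Rt(-90,3*k)) for k in range(1,9)])
E
```

```text
time_s: 10.0
ee_pos: [0.5748, 0.0963, 0.1967]
orientation: [[-0.001, -1.0, 0.001], [-1.0, 0.001, -0.001], [0.001, -0.001, -1.0]]
force: [0.6, 0.9, -3.6]
width: 0.149
t 10.0 tcp [0.5748 0.0963 0.1967] lip [0.5749 0.1852 0.1296] az -90.03695608874708 tip 0.04862197819478618 F [ 0.6372  0.9466 -3.5644] M [-0.0468  0.115  -0.0095] w 0.14941398082195076 J [ 7.0303 -4.508  95.9334 -0.0562 88.5169 97.0686]
[-0.44  0.04  0.02] [-0.001  0.051 -0.001]
[-0.9   0.04  0.08] [-0.001  0.104 -0.001]
[-1.39  0.04  0.16] [-0.001  0.156 -0.001]
[-1.89  0.04  0.27] [-0.001  0.209 -0.001]
[-2.42  0.04  0.4 ] [-0.001  0.261 -0.001]
[-2.96  0.04  0.55] [-0.001  0.313 -0.001]
[-3.52  0.04  0.73] [-0.001  0.366 -0.001]
[-4.1   0.04  0.93] [-0.001  0.418 -0.001]
```

View pics/v3.png

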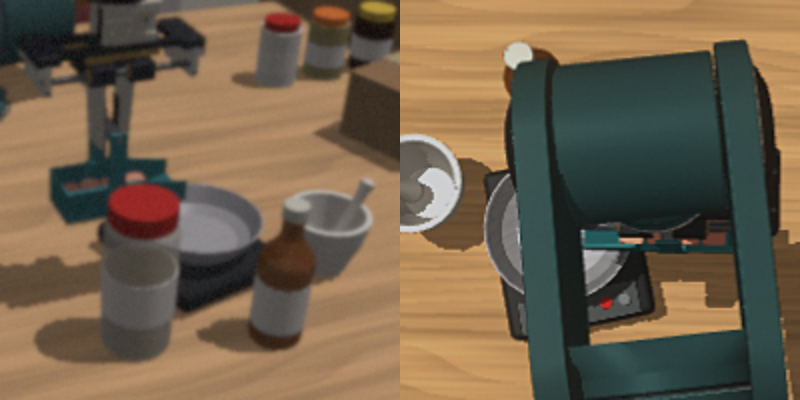

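```bash
python3 -m pendant '[{"tx":-0.4,"ty":0,"tz":0,"wx":0,"wy":0.05,"wz":0,"gripper":1},{"tx":-0.9,"ty":0,"tz":0.1,"wx":0,"wy":0.105,"wz":0,"gripper":1},{"tx":-1.4,"ty":0,"tz":0.15,"wx":0,"wy":0.155,"wz":0,"gripper":1},{"tx":-1.9,"ty":0,"tz":0.25,"wx":0,"wy":0.21,"wz":0,"gripper":1},{"tx":-2.4,"ty":0,"tz":0.4,"wx":0,"wy":0.26,"wz":0,"gripper":1},{"tx":-3,"ty":0,"tz":0.55,"wx":0,"wy":0.315,"wz":0,"gripper":1},{"tx":-3.5,"ty":0,"tz":0.7,"wx":0,"wy":0.365,"wz":0,"gripper":1},{"tx":-4.1,"ty":0,"tz":0.9,"wx":0,"wy":0.42,"wz":0,"gripper":1}]'
cat > look.py <<'E'
from h import *
import sys
st()
n=sys.argv[1]
grab('scene','s%s.png'%n);grab('top','t%s.png'%n)
a=cv2.imread('pics/s%s.png'%n)[140:240,340:440];b=cv2.imread('pics/t%s.png'%n)[150:290,170:310]
cv2.imwrite('pics/v%s.png'%n,np.hstack([cv2.resize(a,(400,400)),cv2.resize(b,(400,400))]))
E
python3 look.py 4
python3 -c "
from h import *
plan([(tcp_for_lip([.5745,.191,.088],Rt(-90,24+k)),Rt(-90,24+k)) for k in range(1,9)])"
```

```text
time_s: 10.9
ee_pos: [0.5751, 0.1369, 0.1879]
orientation: [[-0.002, -1.0, 0.001], [-0.912, 0.001, -0.41], [0.41, -0.002, -0.912]]
force: [1.1, -0.2, -3.2]
width: 0.148
t 10.9 tcp [0.5751 0.1369 0.1879] lip [0.5753 0.1906 0.0903] az -90.11308498208591 tip 24.209123119547126 F [ 1.1335 -0.1891 -3.1555] M [0.4646 0.138  0.0059] w 0.148247628836629 J [ 22.1036   2.4184  92.3989 -22.4238  94.3671 112.2827]
[-0.08  0.02 -0.01] [0.    0.014 0.001]
[-0.2   0.02 -0.16] [0.    0.032 0.001]
[-0.32  0.02 -0.31] [0.    0.049 0.001]
[-0.45  0.02 -0.46] [0.    0.067 0.001]
[-0.58  0.02 -0.6 ] [0.    0.084 0.001]
[-0.71  0.02 -0.75] [0.    0.101 0.001]
[-0.84  0.02 -0.89] [0.    0.119 0.001]
[-0.98  0.02 -1.03] [0.    0.136 0.001]
```

View pics/v4.png

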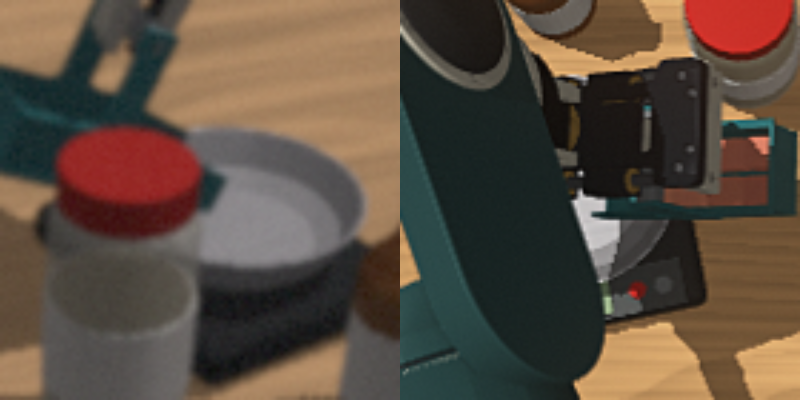

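```bash
python3 -m pendant '[{"tx":-0.1,"ty":0,"tz":0,"wx":0,"wy":0.015,"wz":0,"gripper":1},{"tx":-0.2,"ty":0,"tz":-0.15,"wx":0,"wy":0.03,"wz":0,"gripper":1},{"tx":-0.3,"ty":0,"tz":-0.3,"wx":0,"wy":0.05,"wz":0,"gripper":1},{"tx":-0.45,"ty":0,"tz":-0.45,"wx":0,"wy":0.065,"wz":0,"gripper":1},{"tx":-0.6,"ty":0,"tz":-0.6,"wx":0,"wy":0.085,"wz":0,"gripper":1},{"tx":-0.6,"ty":0,"tz":-0.6,"wx":0,"wy":0.085,"wz":0,"gripper":1}]'
python3 look.py 5
python3 -c "
from h import *
plan([(tcp_for_lip([.5745,.191,.088],Rt(-90,29+k/2)),Rt(-90,29+k/2)) for k in range(1,9)])"
```

```text
time_s: 11.6
ee_pos: [0.5746, 0.1463, 0.1894]
orientation: [[0.001, -1.0, -0.0], [-0.874, -0.001, -0.487], [0.487, 0.001, -0.874]]
force: [-0.0, 0.1, -3.2]
width: 0.142
t 11.6 tcp [0.5746 0.1463 0.1894] lip [0.5745 0.1914 0.0876] az -89.91341906008833 tip 29.1129475036109 F [-0.0403  0.0783 -3.2424] M [ 0.627   0.1527 -0.0036] w 0.14208607447194066 J [ 24.7793   4.4325  91.2412 -26.4034  96.7041 114.4638]
[-0.01  0.02 -0.08] [0.    0.008 0.001]
[-0.07  0.02 -0.16] [0.    0.017 0.001]
[-0.13  0.02 -0.23] [0.    0.025 0.001]
[-0.19  0.02 -0.31] [0.    0.034 0.001]
[-0.26  0.02 -0.38] [0.    0.043 0.001]
[-0.32  0.02 -0.46] [0.    0.051 0.001]
[-0.38  0.01 -0.53] [0.    0.06  0.001]
[-0.44  0.01 -0.61] [0.    0.069 0.001]
```

View pics/v5.png

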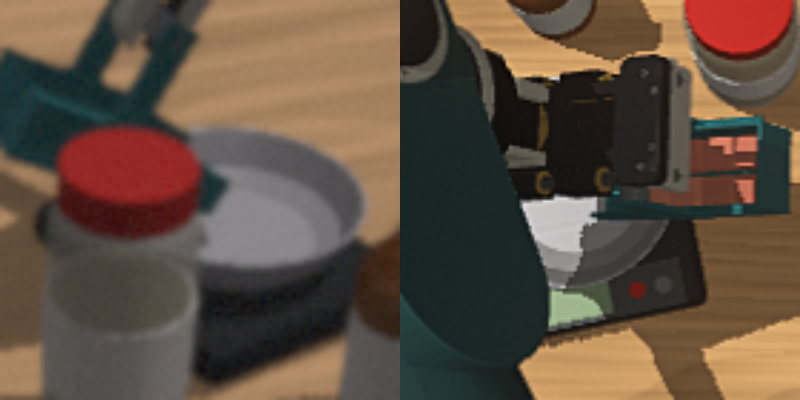

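```bash
cat > chk.py <<'E'
from h import *
import sys
n=sys.argv[1]
p,d=grab('scene');q=p.astype(int)
pk=lambda q:(q[...,0]>q[...,2]+45)&(q[...,0]-q[...,1]>45)&(q[...,1]>70)
m=pk(q);m[:, :385]=0;m[:165]=0;m[235:]=0;m[:,434:]=0
print('pan pink px',m.sum())
cv2.imwrite('pics/v%s.png'%n,cv2.resize(p[140:240,340:440,::-1],(500,500)))
st()
tip=float(sys.argv[2])
plan([(tcp_for_lip([.5745,.191,.088],Rt(-90,tip+k/2)),Rt(-90,tip+k/2)) for k in range(1,7)])
E
python3 -m pendant '[{"tx":0,"ty":0,"tz":-0.1,"wx":0,"wy":0.01,"wz":0,"gripper":1},{"tx":-0.1,"ty":0,"tz":-0.15,"wx":0,"wy":0.02,"wz":0,"gripper":1},{"tx":-0.15,"ty":0,"tz":-0.25,"wx":0,"wy":0.03,"wz":0,"gripper":1},{"tx":-0.2,"ty":0,"tz":-0.3,"wx":0,"wy":0.034,"wz":0,"gripper":1},{"tx":-0.2,"ty":0,"tz":-0.3,"wx":0,"wy":0.034,"wz":0,"gripper":1},{"tx":-0.2,"ty":0,"tz":-0.3,"wx":0,"wy":0.034,"wz":0,"gripper":1}]'
python3 chk.py 6 31
```

```text
time_s: 12.3
ee_pos: [0.5747, 0.1492, 0.1911]
orientation: [[0.001, -1.0, -0.0], [-0.857, -0.001, -0.515], [0.515, 0.001, -0.857]]
force: [-1.2, 0.9, -3.3]
width: 0.146
pan pink px 0
t 12.35 tcp [0.5747 0.1492 0.1912] lip [0.5746 0.191  0.0879] az -89.9313183572458 tip 30.9943812908565 F [-0.0345  0.9779 -3.8224] M [ 0.6301  0.1349 -0.0477] w 0.14717706703974695 J [ 25.7015   5.1795  90.7514 -27.9148  97.6811 115.2064]
[-0.06  0.02 -0.09] [0.    0.009 0.001]
[-0.12  0.02 -0.16] [0.    0.018 0.001]
[-0.18  0.02 -0.24] [0.    0.026 0.001]
[-0.24  0.02 -0.32] [0.    0.035 0.001]
[-0.3   0.02 -0.39] [0.    0.044 0.001]
[-0.36  0.02 -0.47] [0.    0.052 0.001]
```

```bash
python3 -m pendant '[{"tx":-0.05,"ty":0,"tz":-0.1,"wx":0,"wy":0.009,"wz":0,"gripper":1},{"tx":-0.12,"ty":0,"tz":-0.16,"wx":0,"wy":0.018,"wz":0,"gripper":1},{"tx":-0.18,"ty":0,"tz":-0.24,"wx":0,"wy":0.026,"wz":0,"gripper":1},{"tx":-0.24,"ty":0,"tz":-0.32,"wx":0,"wy":0.035,"wz":0,"gripper":1},{"tx":-0.24,"ty":0,"tz":-0.32,"wx":0,"wy":0.035,"wz":0,"gripper":1},{"tx":-0.24,"ty":0,"tz":-0.32,"wx":0,"wy":0.035,"wz":0,"gripper":1}]'
python3 chk.py 7 33
```

```text
time_s: 12.95
ee_pos: [0.5747, 0.153, 0.1926]
orientation: [[0.001, -1.0, -0.0], [-0.839, -0.001, -0.545], [0.545, 0.001, -0.839]]
force: [0.7, 0.7, -3.3]
width: 0.148
pan pink px 0
t 13.0 tcp [0.5747 0.153  0.1927] lip [0.5745 0.1911 0.088 ] az -89.92196051744293 tip 32.99657212888801 F [-0.4377 -0.4699 -2.9993] M [0.7013 0.1709 0.0316] w 0.1483930227017063 J [ 26.7026   6.0408  90.2148 -29.4844  98.7396 115.9794]
[-0.05  0.02 -0.07] [0.    0.009 0.001]
[-0.11  0.02 -0.15] [0.    0.018 0.001]
[-0.17  0.02 -0.23] [0.    0.026 0.001]
[-0.23  0.02 -0.3 ] [0.    0.035 0.001]
[-0.29  0.02 -0.38] [0.    0.044 0.001]
[-0.35  0.02 -0.45] [0.    0.052 0.001]
```

```bash
python3 -m pendant '[{"tx":-0.05,"ty":0,"tz":-0.07,"wx":0,"wy":0.009,"wz":0,"gripper":1},{"tx":-0.11,"ty":0,"tz":-0.15,"wx":0,"wy":0.018,"wz":0,"gripper":1},{"tx":-0.17,"ty":0,"tz":-0.23,"wx":0,"wy":0.026,"wz":0,"gripper":1},{"tx":-0.17,"ty":0,"tz":-0.23,"wx":0,"wy":0.026,"wz":0,"gripper":1},{"tx":-0.17,"ty":0,"tz":-0.23,"wx":0,"wy":0.026,"wz":0,"gripper":1},{"tx":-0.17,"ty":0,"tz":-0.23,"wx":0,"wy":0.026,"wz":0,"gripper":1}]'
python3 chk.py 8 34.5; python3 look.py 8b
```

```text
time_s: 13.6
ee_pos: [0.5747, 0.1556, 0.1937]
orientation: [[0.001, -1.0, -0.0], [-0.824, -0.001, -0.566], [0.566, 0.001, -0.824]]
force: [0.1, 0.5, -2.9]
width: 0.146
pan pink px 0
t 13.65 tcp [0.5747 0.1556 0.1937] lip [0.5746 0.1911 0.0881] az -89.92111053530007 tip 34.47964479741125 F [ 0.0422  0.3892 -3.4053] M [ 0.7589  0.1876 -0.0083] w 0.14431259105969105 J [ 27.4162   6.6858  89.8269 -30.6348  99.5246 116.5179]
[-0.06  0.02 -0.07] [-0.     0.009  0.001]
[-0.12  0.02 -0.15] [-0.     0.018  0.001]
[-0.18  0.02 -0.22] [-0.     0.027  0.001]
[-0.24  0.02 -0.3 ] [-0.     0.035  0.001]
[-0.3   0.02 -0.37] [-0.     0.044  0.001]
[-0.36  0.02 -0.45] [-0.     0.053  0.001]
t 13.65 tcp [0.5747 0.1556 0.1937] lip [0.5746 0.1911 0.0881] az -89.92111053530007 tip 34.47964479741125 F [ 0.0422  0.3892 -3.4053] M [ 0.7589  0.1876 -0.0083] w 0.14431259105969105 J [ 27.4162   6.6858  89.8269 -30.6348  99.5246 116.5179]
```

View pics/v8b.png

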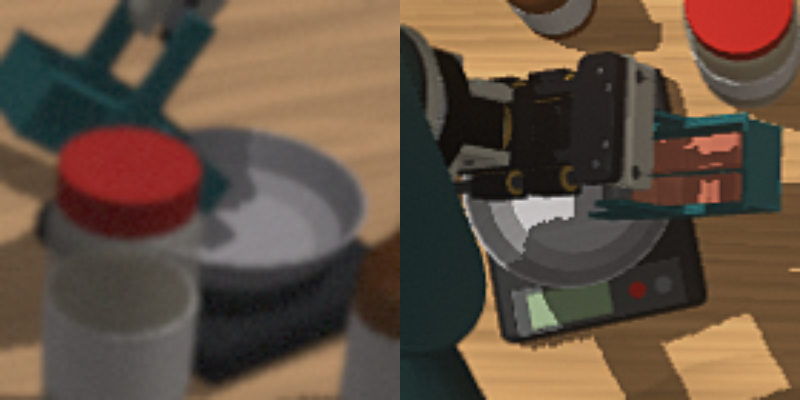

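```bash
python3 -m pendant '[{"tx":-0.06,"ty":0,"tz":-0.07,"wx":0,"wy":0.009,"wz":0,"gripper":1},{"tx":-0.12,"ty":0,"tz":-0.15,"wx":0,"wy":0.018,"wz":0,"gripper":1},{"tx":-0.12,"ty":0,"tz":-0.15,"wx":0,"wy":0.018,"wz":0,"gripper":1},{"tx":-0.12,"ty":0,"tz":-0.15,"wx":0,"wy":0.018,"wz":0,"gripper":1},{"tx":-0.12,"ty":0,"tz":-0.15,"wx":0,"wy":0.018,"wz":0,"gripper":1},{"tx":-0.12,"ty":0,"tz":-0.15,"wx":0,"wy":0.018,"wz":0,"gripper":1}]'
python3 chk.py 9 35.5
```

```text
time_s: 14.35
ee_pos: [0.5747, 0.1574, 0.1943]
orientation: [[0.001, -1.0, 0.0], [-0.814, -0.001, -0.581], [0.581, 0.001, -0.814]]
force: [0.1, 0.6, -3.3]
width: 0.146
pan pink px 0
t 14.4 tcp [0.5747 0.1574 0.1943] lip [0.5746 0.1909 0.0881] az -89.93779705089548 tip 35.510863090075276 F [ 0.1943 -0.2282 -3.7063] M [ 0.7215  0.1913 -0.033 ] w 0.14470552881766427 J [ 27.8885   7.1415  89.5643 -31.4281 100.0657 116.8822]
[-0.07  0.02 -0.07] [-0.     0.009  0.001]
[-0.13  0.02 -0.15] [-0.     0.017  0.001]
[-0.19  0.02 -0.23] [-0.     0.026  0.001]
[-0.25  0.02 -0.3 ] [-0.     0.035  0.001]
[-0.31  0.02 -0.38] [-0.     0.043  0.001]
[-0.38  0.02 -0.45] [-0.     0.052  0.001]
```

```bash
python3 -m pendant '[{"tx":-0.07,"ty":0,"tz":-0.07,"wx":0,"wy":0.009,"wz":0,"gripper":1},{"tx":-0.13,"ty":0,"tz":-0.15,"wx":0,"wy":0.018,"wz":0,"gripper":1},{"tx":-0.13,"ty":0,"tz":-0.15,"wx":0,"wy":0.018,"wz":0,"gripper":1},{"tx":-0.13,"ty":0,"tz":-0.15,"wx":0,"wy":0.018,"wz":0,"gripper":1},{"tx":-0.13,"ty":0,"tz":-0.15,"wx":0,"wy":0.018,"wz":0,"gripper":1},{"tx":-0.13,"ty":0,"tz":-0.15,"wx":0,"wy":0.018,"wz":0,"gripper":1}]'
python3 chk.py 10 36.5
```

```text
time_s: 15.0
ee_pos: [0.5747, 0.1593, 0.1948]
orientation: [[0.001, -1.0, 0.0], [-0.803, -0.001, -0.595], [0.595, 0.0, -0.803]]
force: [0.2, -0.7, -2.8]
width: 0.146
pan pink px 0
t 15.05 tcp [0.5747 0.1593 0.1948] lip [0.5746 0.1909 0.088 ] az -89.93946638558286 tip 36.53578995250636 F [-0.7531  0.1061 -2.5394] M [ 0.7942  0.113  -0.0223] w 0.14455770128411452 J [ 28.3659   7.6098  89.3051 -32.2068 100.602  117.2391]
[-0.06  0.02 -0.08] [-0.     0.008  0.001]
[-0.12  0.02 -0.16] [-0.     0.017  0.001]
[-0.18  0.02 -0.23] [-0.     0.026  0.001]
[-0.24  0.02 -0.31] [-0.     0.034  0.001]
[-0.31  0.02 -0.38] [-0.     0.043  0.001]
[-0.37  0.02 -0.46] [-0.     0.052  0.001]
```

```bash
python3 -m pendant '[{"tx":-0.06,"ty":0,"tz":-0.08,"wx":0,"wy":0.008,"wz":0,"gripper":1},{"tx":-0.12,"ty":0,"tz":-0.16,"wx":0,"wy":0.017,"wz":0,"gripper":1},{"tx":-0.12,"ty":0,"tz":-0.16,"wx":0,"wy":0.017,"wz":0,"gripper":1},{"tx":-0.12,"ty":0,"tz":-0.16,"wx":0,"wy":0.017,"wz":0,"gripper":1},{"tx":-0.12,"ty":0,"tz":-0.16,"wx":0,"wy":0.017,"wz":0,"gripper":1},{"tx":-0.12,"ty":0,"tz":-0.16,"wx":0,"wy":0.017,"wz":0,"gripper":1}]'
python3 chk.py 11 37.5; python3 look.py 11b
```

```text
time_s: 15.65
ee_pos: [0.5747, 0.1611, 0.1954]
orientation: [[0.001, -1.0, 0.0], [-0.793, -0.001, -0.609], [0.609, 0.0, -0.793]]
force: [-0.0, -0.3, -3.8]
width: 0.146
pan pink px 0
t 15.7 tcp [0.5747 0.1612 0.1954] lip [0.5746 0.191  0.0881] az -89.94281644617065 tip 37.50672150950751 F [ 0.3781  0.2473 -3.6514] M [0.7246 0.2114 0.0311] w 0.1436094213734288 J [ 28.8169   8.0593  89.0444 -32.9365 101.1328 117.5647]
[-0.07  0.02 -0.07] [-0.     0.009  0.001]
[-0.12  0.02 -0.15] [-0.     0.017  0.001]
[-0.19  0.02 -0.22] [-0.     0.026  0.001]
[-0.25  0.02 -0.3 ] [-0.     0.035  0.001]
[-0.31  0.02 -0.38] [-0.     0.044  0.001]
[-0.37  0.02 -0.45] [-0.     0.052  0.001]
t 15.7 tcp [0.5747 0.1612 0.1954] lip [0.5746 0.191  0.0881] az -89.94281644617065 tip 37.50672150950751 F [ 0.3781  0.2473 -3.6514] M [0.7246 0.2114 0.0311] w 0.1436094213734288 J [ 28.8169   8.0593  89.0444 -32.9365 101.1328 117.5647]
```

View pics/v11b.png

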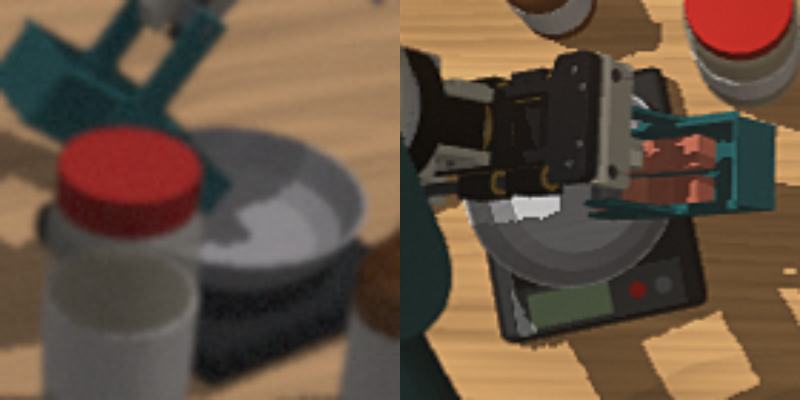

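```bash
python3 -m pendant '[{"tx":-0.07,"ty":0,"tz":-0.07,"wx":0,"wy":0.009,"wz":0,"gripper":1},{"tx":-0.12,"ty":0,"tz":-0.15,"wx":0,"wy":0.017,"wz":0,"gripper":1},{"tx":-0.12,"ty":0,"tz":-0.15,"wx":0,"wy":0.017,"wz":0,"gripper":1},{"tx":-0.12,"ty":0,"tz":-0.15,"wx":0,"wy":0.017,"wz":0,"gripper":1},{"tx":-0.12,"ty":0,"tz":-0.15,"wx":0,"wy":0.017,"wz":0,"gripper":1},{"tx":-0.12,"ty":0,"tz":-0.15,"wx":0,"wy":0.017,"wz":0,"gripper":1}]'
python3 chk.py 12 38.5
```

```text
time_s: 16.4
ee_pos: [0.5747, 0.163, 0.1959]
orientation: [[0.001, -1.0, 0.0], [-0.783, -0.001, -0.622], [0.622, 0.0, -0.783]]
force: [-0.2, -0.4, -2.2]
width: 0.15
pan pink px 18
t 16.45 tcp [0.5747 0.163  0.1959] lip [0.5747 0.191  0.0881] az -89.94716204608282 tip 38.47705635208416 F [-0.227   0.2212 -3.7874] M [0.6661 0.1204 0.085 ] w 0.14744021950974875 J [ 29.2543   8.5123  88.7925 -33.6649 101.6499 117.8777]
[-0.07  0.02 -0.07] [-0.     0.009  0.001]
[-0.13  0.02 -0.15] [-0.     0.018  0.001]
[-0.19  0.02 -0.23] [-0.     0.027  0.001]
[-0.25  0.02 -0.3 ] [-0.     0.035  0.001]
[-0.31  0.02 -0.38] [-0.     0.044  0.001]
[-0.37  0.02 -0.45] [-0.     0.053  0.001]
```

Pink appears; hold and look.

```bash
python3 -m pendant '[{"tx":0,"ty":0,"tz":0,"wx":0,"wy":0,"wz":0,"gripper":1},{"tx":0,"ty":0,"tz":0,"wx":0,"wy":0,"wz":0,"gripper":1}]'; python3 look.py 13; python3 chk.py 13a 38.5
```

```text
time_s: 16.65
ee_pos: [0.5747, 0.163, 0.196]
orientation: [[0.001, -1.0, 0.0], [-0.783, -0.001, -0.622], [0.622, 0.0, -0.783]]
force: [-0.8, -0.2, -2.6]
width: 0.148
t 16.65 tcp [0.5747 0.163  0.196 ] lip [0.5746 0.1909 0.0882] az -89.9549258107073 tip 38.47626320219477 F [-0.7677 -0.1967 -2.6263] M [0.6864 0.2069 0.0057] w 0.1478546593188521 J [ 29.2517   8.5074  88.7928 -33.6646 101.6537 117.8793]
pan pink px 18
t 16.8 tcp [0.5747 0.1629 0.196 ] lip [0.5747 0.1909 0.0881] az -89.95669907557513 tip 38.478535069713125 F [ 0.1213  0.2974 -3.009 ] M [0.6884 0.1291 0.0128] w 0.14708509999139074 J [ 29.2504   8.509   88.7923 -33.6676 101.6518 117.8797]
[-0.08  0.02 -0.07] [-0.     0.009  0.001]
[-0.14  0.02 -0.15] [-0.     0.018  0.001]
[-0.2   0.02 -0.23] [-0.     0.027  0.001]
[-0.26  0.02 -0.3 ] [-0.     0.035  0.001]
[-0.32  0.02 -0.38] [-0.     0.044  0.001]
[-0.38  0.02 -0.45] [-0.     0.053  0.001]
```

View pics/v13.png

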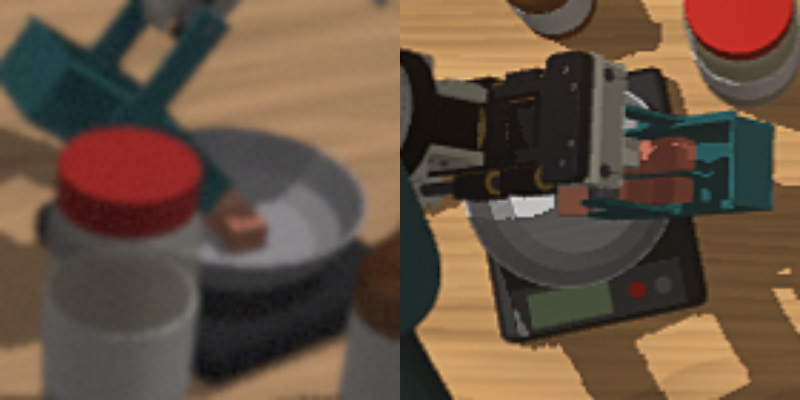

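View pics/v12.png

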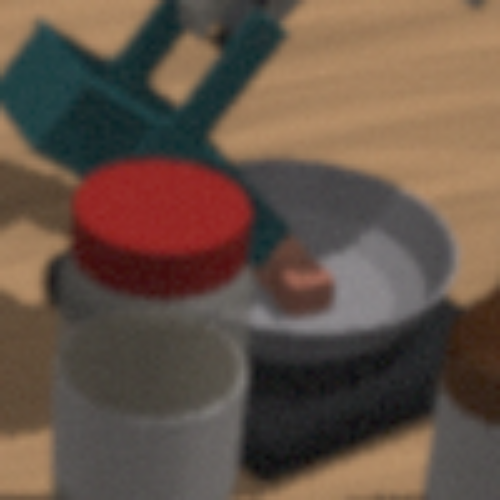

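```bash
cat > pk.py <<'E'
from h import *
import sys
n=sys.argv[1]
for cam,box in [('scene',(370,165,440,225)),('top',(185,165,300,260))]:
    p,d=grab(cam);C=cloud(cam,d);q=p.astype(int)
    a,b,c,e=box
    m=(q[...,0]>q[...,2]+25)&(q[...,0]-q[...,1]>25)
    mm=np.zeros_like(m);mm[b:e,a:c]=m[b:e,a:c];mm&=(np.hypot(C[...,0]-.5745,C[...,1]-.221)<.085)&(C[...,2]<.14)
    nn,l,stt,ce=cv2.connectedComponentsWithStats(mm.astype(np.uint8))
    for i in range(1,nn):
        if stt[i,4]>5:
            Q=C[l==i];print(cam,stt[i],'med',np.median(Q,0),'min',Q.min(0),'max',Q.max(0))
    cv2.imwrite('pics/%s_%s.png'%(cam,n),cv2.resize(p[b:e,a:c,::-1],None,fx=6.5,fy=6.5,interpolation=cv2.INTER_CUBIC))
E
python3 pk.py 14
```

```text
scene [385 175   5   5   7] med [0.6021 0.1698 0.1345] min [0.5995 0.1651 0.126 ] max [0.6051 0.1768 0.1395]
scene [393 188  14  14 104] med [0.5864 0.2191 0.0629] min [0.5578 0.2081 0.0439] max [0.6002 0.2483 0.0663]
top [248 198  20  13 145] med [0.5845 0.1531 0.1283] min [0.5752 0.1363 0.1062] max [0.5972 0.1771 0.14  ]
top [247 212  19   9 144] med [0.5614 0.1581 0.127 ] min [0.5529 0.139  0.1081] max [0.5698 0.1789 0.1396]
top [225 215  12  10  92] med [0.5611 0.2217 0.0631] min [0.5512 0.2094 0.0414] max [0.5711 0.2364 0.0661]
```

```bash
python3 -c "
import cv2,numpy as np
a=cv2.imread('pics/scene_14.png');b=cv2.imread('pics/top_14.png');
b=cv2.resize(b,(400,330));a=cv2.resize(a,(400,343))[:330]
cv2.imwrite('pics/j14.png',np.hstack([a,b]))"
```

```text
(no output)
```

View pics/j14.png

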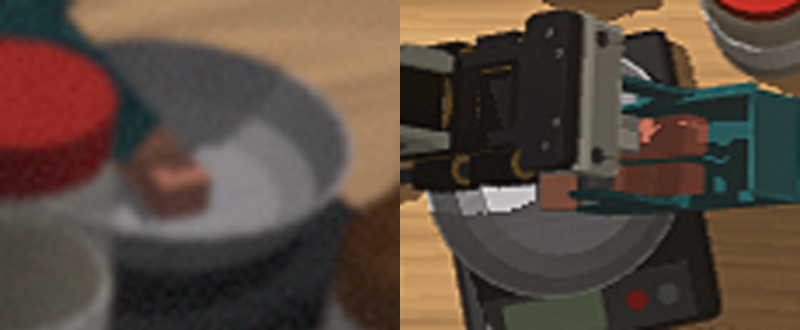

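```bash
sed -i 's/\.191,\.088/.180,.088/' chk.py; python3 -c "
from h import *
plan([(tcp_for_lip([.5745,.191-.011*min(k/4,1),.088],Rt(-90,38.5+k/3)),Rt(-90,38.5+k/3)) for k in range(1,7)])"
```

```text
[0.16 0.02 0.12] [-0.     0.006  0.001]
[0.34 0.02 0.24] [-0.     0.012  0.001]
[0.51 0.02 0.36] [-0.     0.018  0.001]
[0.69 0.02 0.48] [-0.     0.024  0.001]
[0.65 0.02 0.43] [-0.     0.029  0.001]
[0.61 0.02 0.38] [-0.     0.035  0.001]
```

```bash
python3 -m pendant '[{"tx":0.16,"ty":0,"tz":0.12,"wx":0,"wy":0.006,"wz":0,"gripper":1},{"tx":0.34,"ty":0,"tz":0.24,"wx":0,"wy":0.012,"wz":0,"gripper":1},{"tx":0.5,"ty":0,"tz":0.36,"wx":0,"wy":0.018,"wz":0,"gripper":1},{"tx":0.69,"ty":0,"tz":0.48,"wx":0,"wy":0.018,"wz":0,"gripper":1},{"tx":0.69,"ty":0,"tz":0.48,"wx":0,"wy":0.018,"wz":0,"gripper":1},{"tx":0.69,"ty":0,"tz":0.48,"wx":0,"wy":0.018,"wz":0,"gripper":1},{"tx":0.69,"ty":0,"tz":0.48,"wx":0,"wy":0.018,"wz":0,"gripper":1}]'
python3 chk.py 15 39.5;python3 pk.py 15
```

```text
time_s: 17.6
ee_pos: [0.5747, 0.1546, 0.1965]
orientation: [[0.001, -1.0, 0.0], [-0.772, -0.001, -0.636], [0.636, 0.0, -0.772]]
force: [-0.4, 0.1, -4.7]
width: 0.144
pan pink px 14
t 17.65 tcp [0.5747 0.1546 0.1965] lip [0.5747 0.1807 0.0882] az -89.95401450179884 tip 39.504483644592824 F [ 0.2883 -0.04   -2.5169] M [0.6827 0.121  0.0571] w 0.1493595081569517 J [ 28.9448   8.3402  89.2498 -34.6543 101.7174 117.5993]
[-0.02  0.02 -0.02] [-0.     0.009  0.001]
[-0.08  0.02 -0.09] [-0.     0.017  0.001]
[-0.14  0.02 -0.17] [-0.     0.026  0.001]
[-0.2   0.02 -0.25] [-0.     0.035  0.001]
[-0.26  0.02 -0.32] [-0.     0.044  0.001]
[-0.32  0.02 -0.4 ] [-0.     0.052  0.001]
scene [383 174   6   4   7] med [0.5018 0.2205 0.0697] min [0.4979 0.1892 0.0646] max [0.5448 0.2265 0.1051]
scene [391 188  16  14 122] med [0.5848 0.2183 0.0631] min [0.551  0.2072 0.0443] max [0.6006 0.248  0.0664]
top [252 199  16  12 108] med [0.5837 0.1471 0.1269] min [0.5755 0.1363 0.1104] max [0.5975 0.1691 0.1375]
top [251 212  16  10 123] med [0.5616 0.1527 0.1243] min [0.5514 0.1376 0.1095] max [0.5698 0.1707 0.138 ]
top [225 215  12  11  98] med [0.56   0.2194 0.0626] min [0.5503 0.209  0.0444] max [0.5712 0.2357 0.0669]
```

```bash
python3 -m pendant '[{"tx":0,"ty":0,"tz":0,"wx":0,"wy":0.009,"wz":0,"gripper":1},{"tx":-0.08,"ty":0,"tz":-0.09,"wx":0,"wy":0.017,"wz":0,"gripper":1},{"tx":-0.08,"ty":0,"tz":-0.09,"wx":0,"wy":0.017,"wz":0,"gripper":1},{"tx":-0.08,"ty":0,"tz":-0.09,"wx":0,"wy":0.017,"wz":0,"gripper":1},{"tx":-0.08,"ty":0,"tz":-0.09,"wx":0,"wy":0.017,"wz":0,"gripper":1},{"tx":-0.08,"ty":0,"tz":-0.09,"wx":0,"wy":0.017,"wz":0,"gripper":1}]'
python3 chk.py 16 40.5;python3 pk.py 16
```

```text
time_s: 18.35
ee_pos: [0.5747, 0.1558, 0.1967]
orientation: [[0.001, -1.0, 0.0], [-0.761, -0.001, -0.649], [0.649, 0.0, -0.761]]
force: [-0.3, -0.3, -2.7]
width: 0.144
pan pink px 15
t 18.4 tcp [0.5747 0.1558 0.1967] lip [0.5747 0.18   0.088 ] az -89.95774196677695 tip 40.47651391721483 F [-0.5063 -0.4342 -1.7552] M [ 0.7018  0.1158 -0.0376] w 0.14529386384575046 J [ 29.3243   8.763   89.0736 -35.3865 102.1858 117.8801]
[-0.06  0.02 -0.08] [-0.     0.009  0.001]
[-0.12  0.02 -0.16] [-0.     0.018  0.001]
[-0.18  0.02 -0.24] [-0.     0.027  0.001]
[-0.24  0.02 -0.31] [-0.     0.035  0.001]
[-0.3   0.02 -0.39] [-0.     0.044  0.001]
[-0.37  0.02 -0.46] [-0.     0.053  0.001]
scene [383 174   7   6  10] med [0.5019 0.2232 0.067 ] min [0.4973 0.2136 0.0587] max [0.5049 0.2293 0.0755]
scene [392 188  15  14 125] med [0.5835 0.2178 0.0631] min [0.5511 0.207  0.0426] max [0.5996 0.2494 0.0663]
top [251 199  17  12 117] med [0.5841 0.148  0.1261] min [0.5754 0.1367 0.1105] max [0.5974 0.1712 0.1382]
top [251 212  16   9 124] med [0.5622 0.1529 0.1246] min [0.5534 0.1377 0.11  ] max [0.5698 0.1709 0.1377]
top [225 215  12  10  98] med [0.5602 0.2198 0.0626] min [0.5512 0.2091 0.0429] max [0.571  0.2361 0.0677]
```

```bash
python3 -m pendant '[{"tx":-0.06,"ty":0,"tz":-0.08,"wx":0,"wy":0.009,"wz":0,"gripper":1},{"tx":-0.12,"ty":0,"tz":-0.16,"wx":0,"wy":0.018,"wz":0,"gripper":1},{"tx":-0.12,"ty":0,"tz":-0.16,"wx":0,"wy":0.018,"wz":0,"gripper":1},{"tx":-0.12,"ty":0,"tz":-0.16,"wx":0,"wy":0.018,"wz":0,"gripper":1},{"tx":-0.12,"ty":0,"tz":-0.16,"wx":0,"wy":0.018,"wz":0,"gripper":1},{"tx":-0.12,"ty":0,"tz":-0.16,"wx":0,"wy":0.018,"wz":0,"gripper":1}]'
python3 chk.py 17 41.5;python3 pk.py 17
```

```text
time_s: 19.1
ee_pos: [0.5747, 0.1577, 0.1972]
orientation: [[0.001, -1.0, 0.0], [-0.749, -0.001, -0.663], [0.663, 0.0, -0.749]]
force: [0.8, 0.0, -3.4]
width: 0.148
pan pink px 15
t 19.15 tcp [0.5747 0.1577 0.1972] lip [0.5747 0.18   0.0881] az -89.96514541622619 tip 41.50512497228927 F [-0.6682  0.432  -2.9372] M [0.7761 0.1776 0.0288] w 0.14714766804017856 J [ 29.7686   9.2475  88.8203 -36.1487 102.7341 118.1887]
[-0.07  0.02 -0.07] [-0.     0.009  0.   ]
[-0.13  0.02 -0.15] [-0.     0.017  0.   ]
[-0.19  0.02 -0.23] [-0.     0.026  0.   ]
[-0.25  0.02 -0.3 ] [-0.     0.035  0.   ]
[-0.31  0.02 -0.38] [-0.     0.044  0.   ]
[-0.37  0.02 -0.45] [-0.     0.052  0.   ]
scene [384 174   6   6   8] med [0.5017 0.2233 0.0668] min [0.4959 0.2172 0.0583] max [0.5035 0.2296 0.0721]
scene [392 188  15  14 122] med [0.5861 0.2193 0.0629] min [0.5527 0.2067 0.0437] max [0.5985 0.2484 0.0666]
top [250 199  18  12 124] med [0.5843 0.1493 0.1267] min [0.5755 0.1367 0.1093] max [0.5974 0.1733 0.1398]
top [249 212  18   9 135] med [0.562  0.1549 0.1242] min [0.5533 0.1375 0.1087] max [0.5703 0.1749 0.1393]
top [225 216  12   9 101] med [0.5602 0.2212 0.0628] min [0.5513 0.2093 0.0438] max [0.57   0.236  0.0681]
```

```bash
python3 -m pendant '[{"tx":-0.07,"ty":0,"tz":-0.07,"wx":0,"wy":0.009,"wz":0,"gripper":1},{"tx":-0.13,"ty":0,"tz":-0.15,"wx":0,"wy":0.017,"wz":0,"gripper":1},{"tx":-0.13,"ty":0,"tz":-0.15,"wx":0,"wy":0.017,"wz":0,"gripper":1},{"tx":-0.13,"ty":0,"tz":-0.15,"wx":0,"wy":0.017,"wz":0,"gripper":1},{"tx":-0.13,"ty":0,"tz":-0.15,"wx":0,"wy":0.017,"wz":0,"gripper":1},{"tx":-0.13,"ty":0,"tz":-0.15,"wx":0,"wy":0.017,"wz":0,"gripper":1}]'
python3 chk.py 18 42.5;python3 pk.py 18
```

```text
time_s: 19.85
ee_pos: [0.5747, 0.1597, 0.1975]
orientation: [[0.0, -1.0, 0.0], [-0.738, -0.001, -0.675], [0.675, 0.0, -0.738]]
force: [-0.1, -0.9, -2.3]
width: 0.146
pan pink px 15
t 19.9 tcp [0.5747 0.1596 0.1975] lip [0.5747 0.18   0.088 ] az -89.96565253739944 tip 42.480779123968155 F [-0.1996  0.5849 -2.8263] M [ 0.7193  0.1368 -0.0345] w 0.14278245357969002 J [ 30.1884   9.7251  88.5854 -36.8581 103.2522 118.4825]
[-0.06  0.02 -0.08] [-0.     0.009  0.   ]
[-0.12  0.02 -0.16] [-0.     0.018  0.   ]
[-0.18  0.02 -0.23] [-0.     0.027  0.   ]
[-0.24  0.02 -0.31] [-0.     0.035  0.   ]
[-0.3   0.02 -0.39] [-0.     0.044  0.   ]
[-0.36  0.02 -0.46] [-0.     0.053  0.   ]
scene [385 175   5   5   8] med [0.5027 0.224  0.0659] min [0.5005 0.2178 0.0602] max [0.5068 0.2302 0.0717]
scene [391 187  16  15 127] med [0.5839 0.2182 0.0628] min [0.5469 0.2077 0.0463] max [0.6    0.2464 0.0657]
top [248 198  20  13 144] med [0.5836 0.1493 0.1288] min [0.5754 0.1366 0.107 ] max [0.5973 0.1775 0.1383]
top [248 212  20   9 150] med [0.5623 0.1554 0.1229] min [0.5532 0.1362 0.108 ] max [0.5702 0.1774 0.1388]
top [225 215  12  10 100] med [0.5605 0.2212 0.0625] min [0.5514 0.2091 0.0459] max [0.5709 0.2356 0.0668]
```

```bash
python3 -c "
import cv2,numpy as np
a=cv2.imread('pics/scene_18.png');b=cv2.imread('pics/top_18.png');
b=cv2.resize(b,(400,330));a=cv2.resize(a,(400,343))[:330]
cv2.imwrite('pics/j18.png',np.hstack([a,b]))"
```

```text
(no output)
```

View pics/j18.png

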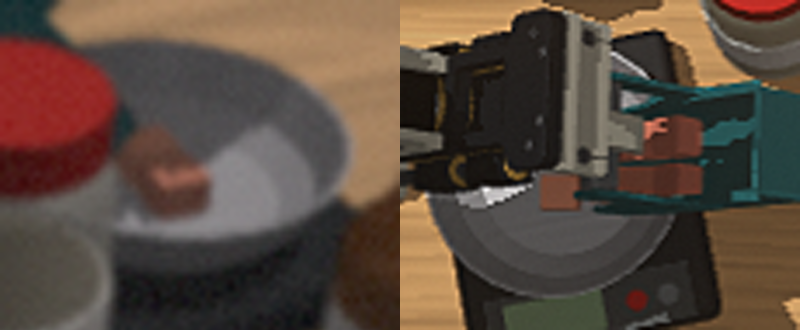

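```bash
python3 -m pendant '[{"tx":-0.06,"ty":0,"tz":-0.08,"wx":0,"wy":0.009,"wz":0,"gripper":1},{"tx":-0.12,"ty":0,"tz":-0.16,"wx":0,"wy":0.018,"wz":0,"gripper":1},{"tx":-0.12,"ty":0,"tz":-0.16,"wx":0,"wy":0.018,"wz":0,"gripper":1},{"tx":-0.12,"ty":0,"tz":-0.16,"wx":0,"wy":0.018,"wz":0,"gripper":1},{"tx":-0.12,"ty":0,"tz":-0.16,"wx":0,"wy":0.018,"wz":0,"gripper":1},{"tx":-0.12,"ty":0,"tz":-0.16,"wx":0,"wy":0.018,"wz":0,"gripper":1}]'
python3 chk.py 19 43.5;python3 pk.py 19
```

```text
time_s: 20.6
ee_pos: [0.5747, 0.1616, 0.1979]
orientation: [[0.0, -1.0, 0.0], [-0.725, -0.0, -0.688], [0.688, 0.0, -0.725]]
force: [0.1, 0.8, -2.8]
width: 0.148
pan pink px 14
t 20.65 tcp [0.5747 0.1615 0.1979] lip [0.5747 0.18   0.088 ] az -89.97221152796914 tip 43.50691862123616 F [ 0.2971 -0.4501 -2.3459] M [0.6424 0.1351 0.0011] w 0.14623479642003007 J [ 30.6157  10.2206  88.3382 -37.6052 103.8013 118.7713]
[-0.06  0.02 -0.08] [-0.     0.009  0.   ]
[-0.12  0.02 -0.15] [-0.     0.017  0.   ]
[-0.18  0.02 -0.23] [-0.     0.026  0.   ]
[-0.24  0.02 -0.3 ] [-0.     0.035  0.   ]
[-0.3   0.02 -0.38] [-0.     0.044  0.   ]
[-0.37  0.02 -0.46] [-0.     0.052  0.   ]
scene [385 175   5   5   8] med [0.5033 0.2244 0.0656] min [0.4996 0.1654 0.0618] max [0.6015 0.2283 0.1391]
scene [390 188  17  16 168] med [0.5901 0.2131 0.0636] min [0.5475 0.1889 0.0452] max [0.6005 0.2473 0.0704]
top [247 199  21  13 164] med [0.5842 0.1513 0.1234] min [0.5753 0.1381 0.0976] max [0.5974 0.181  0.1356]
top [247 213  18   9 139] med [0.5623 0.1592 0.1185] min [0.5526 0.1436 0.1069] max [0.5699 0.1791 0.1288]
top [225 216  12  10  91] med [0.5601 0.2217 0.0625] min [0.5501 0.2095 0.0433] max [0.5692 0.2362 0.0674]
```

Scene's pink area grew; look.

```bash
cat > j.py <<'E'
import cv2,numpy as np,sys
n=sys.argv[1]
a=cv2.imread('pics/scene_%s.png'%n);b=cv2.imread('pics/top_%s.png'%n)
b=cv2.resize(b,(400,330));a=cv2.resize(a,(400,343))[:330]
cv2.imwrite('pics/j%s.png'%n,np.hstack([a,b]))
E
python3 -m pendant '[{"tx":0,"ty":0,"tz":0,"wx":0,"wy":0,"wz":0,"gripper":1}]'; python3 pk.py 20;python3 j.py 20
```

```text
time_s: 20.85
ee_pos: [0.5747, 0.1615, 0.1979]
orientation: [[0.0, -1.0, 0.0], [-0.725, -0.0, -0.688], [0.688, -0.0, -0.725]]
force: [-0.6, 0.1, -2.8]
width: 0.14
scene [385 175   5   5   7] med [0.5025 0.2234 0.0654] min [0.4994 0.1656 0.0582] max [0.6012 0.2296 0.1389]
scene [390 188  17  16 171] med [0.59   0.2136 0.0633] min [0.5533 0.189  0.0462] max [0.5998 0.2465 0.0695]
top [247 199  21  13 168] med [0.5841 0.1515 0.1231] min [0.5756 0.1381 0.0949] max [0.5972 0.1813 0.1321]
top [247 213  18   9 139] med [0.5623 0.1592 0.1192] min [0.5521 0.1433 0.1063] max [0.5704 0.1797 0.1277]
top [225 215  12  10  94] med [0.5604 0.2215 0.0628] min [0.5512 0.2097 0.0417] max [0.5705 0.2364 0.0666]
```

View pics/j20.png

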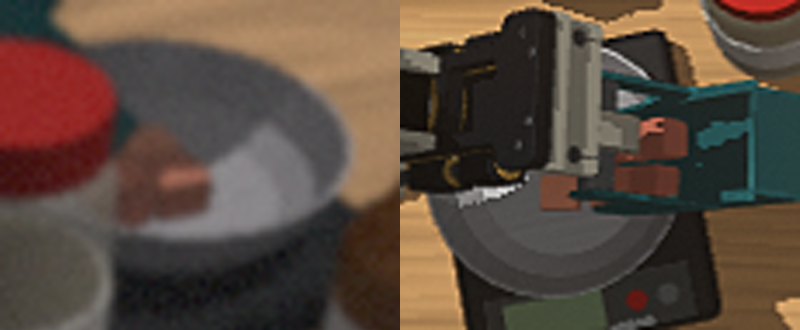

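Run:
```python
from h import *
s=manip.get_state();R=np.array(s['orientation']);p0=np.array(s['ee_pos'])
for cam,(a,b,c,e) in [('scene',(386,184,412,208)),('top',(220,190,275,228))]:
    p,d=grab(cam);C=cloud(cam,d);q=p.astype(int)
    m=(q[...,0]>q[...,2]+25)&(q[...,0]-q[...,1]>25)
    mm=np.zeros_like(m);mm[b:e,a:c]=m[b:e,a:c]
    if cam=='scene':
        mm=mm&(np.arange(640)[None]<=396)
        v,u=np.where(mm)
        for i in range(0,len(v),3):print(u[i],v[i],C[v[i],u[i]])
    else:
        Q=C[mm];T=(Q-p0)@R;k=C[mm][:,1]<.2
        for sgn in (1,-1):
            kk=k&((Q[:,0]-.5735)*sgn>0)
            print('col',sgn,'tool x range',np.percentile(T[kk][:,0],[1,5,50,95,99]),'z',np.percentile(T[kk][:,2],[2,50,98]))
```

```text
386 184 [0.7057 0.1152 0.1867]
389 184 [0.7054 0.1222 0.1851]
388 185 [0.7079 0.1188 0.1849]
387 186 [0.7109 0.1152 0.185 ]
386 187 [0.7162 0.1103 0.1867]
389 187 [0.7028 0.1243 0.1759]
388 188 [0.71   0.1183 0.179 ]
395 188 [0.5558 0.2203 0.0646]
387 189 [0.7129 0.1147 0.1791]
395 189 [0.5603 0.2181 0.0648]
387 190 [0.7127 0.115  0.1764]
394 190 [0.5578 0.217  0.0605]
386 191 [0.7139 0.1123 0.1753]
392 191 [0.5651 0.2076 0.064 ]
395 191 [0.5665 0.2152 0.0633]
387 192 [0.7121 0.1158 0.171 ]
392 192 [0.5655 0.2077 0.0612]
395 192 [0.573  0.2119 0.065 ]
387 193 [0.7122 0.1159 0.1686]
391 193 [0.5798 0.1973 0.0693]
394 193 [0.5698 0.2112 0.0602]
386 194 [0.7147 0.1125 0.1685]
391 194 [0.5834 0.1956 0.069 ]
394 194 [0.5853 0.2029 0.0686]
386 195 [0.7149 0.1126 0.1661]
393 195 [0.5852 0.2004 0.0662]
396 195 [0.5856 0.2085 0.0647]
393 196 [0.5928 0.1965 0.0689]
396 196 [0.5828 0.2104 0.0596]
393 197 [0.5948 0.1957 0.0674]
396 197 [0.5953 0.2036 0.066 ]
395 198 [0.5983 0.1995 0.0659]
393 199 [0.5956 0.1958 0.0621]
396 199 [0.5958 0.2039 0.0604]
395 200 [0.5998 0.1992 0.0611]
393 201 [0.5966 0.1958 0.0568]
396 201 [0.5866 0.2097 0.0473]
393 202 [0.5969 0.1959 0.054 ]
392 203 [0.5961 0.1939 0.051 ]
col 1 tool x range [-0.0809 -0.0699 -0.0405 -0.0366  0.0122] z [0.0197 0.0581 0.074 ]
col -1 tool x range [-0.1162 -0.0742 -0.0513 -0.042  -0.0234] z [0.0505 0.0568 0.1615]
```

```bash
python3 -c "
from h import *
plan([(tcp_for_lip([.5745,.180,.088+.003*k],Rt(-90,43.5-2.5*k)),Rt(-90,43.5-2.5*k)) for k in range(1,9)])"
```

```text
[0.49 0.02 0.18] [-0.    -0.044  0.   ]
[0.96 0.02 0.37] [-0.    -0.087  0.   ]
[1.41 0.02 0.57] [-0.    -0.131  0.   ]
[1.85 0.02 0.78] [-0.    -0.175  0.   ]
[2.27 0.02 1.  ] [-0.    -0.218  0.   ]
[2.66 0.02 1.23] [-0.    -0.262  0.   ]
[3.04 0.02 1.47] [-0.    -0.306  0.   ]
[3.4  0.02 1.71] [-0.    -0.349  0.   ]
```

```bash
python3 -m pendant '[{"tx":0.5,"ty":0,"tz":0.2,"wx":0,"wy":-0.044,"wz":0,"gripper":1},{"tx":0.95,"ty":0,"tz":0.35,"wx":0,"wy":-0.087,"wz":0,"gripper":1},{"tx":1.4,"ty":0,"tz":0.55,"wx":0,"wy":-0.13,"wz":0,"gripper":1},{"tx":1.85,"ty":0,"tz":0.8,"wx":0,"wy":-0.175,"wz":0,"gripper":1},{"tx":2.25,"ty":0,"tz":1,"wx":0,"wy":-0.22,"wz":0,"gripper":1},{"tx":2.65,"ty":0,"tz":1.25,"wx":0,"wy":-0.26,"wz":0,"gripper":1},{"tx":3.05,"ty":0,"tz":1.45,"wx":0,"wy":-0.305,"wz":0,"gripper":1},{"tx":3.4,"ty":0,"tz":1.7,"wx":0,"wy":-0.35,"wz":0,"gripper":1}]'; python3 -c "
from h import *
st()
plan([(tcp_for_lip([.5745,.180,.112+.003*k],Rt(-90,max(0,23.5-3*k))),Rt(-90,max(0,23.5-3*k))) for k in range(1,9)])"
```

```text
time_s: 21.85
ee_pos: [0.5747, 0.125, 0.2093]
orientation: [[0.0, -1.0, 0.0], [-0.918, -0.0, -0.396], [0.396, -0.0, -0.918]]
force: [0.8, -0.5, -3.2]
width: 0.15
t 21.85 tcp [0.5747 0.125  0.2093] lip [0.5747 0.1802 0.1125] az -89.9807633425191 tip 23.35744092293397 F [ 0.8142 -0.4782 -3.2129] M [ 0.3246  0.1873 -0.0029] w 0.14982494825717385 J [ 20.7437   1.0322  91.6545 -21.8805  95.5561 110.1647]
[0.44 0.02 0.23] [-0.   -0.05  0.  ]
[0.87 0.02 0.44] [-0.    -0.102  0.   ]
[1.28 0.02 0.67] [-0.    -0.155  0.   ]
[1.66 0.02 0.92] [-0.    -0.207  0.   ]
[2.01 0.02 1.18] [-0.    -0.259  0.   ]
[2.34 0.02 1.45] [-0.    -0.312  0.   ]
[2.63 0.02 1.73] [-0.    -0.364  0.   ]
[2.87 0.02 1.92] [-0.    -0.408  0.   ]
```

```bash
python3 -m pendant '[{"tx":0.45,"ty":0,"tz":0.25,"wx":0,"wy":-0.05,"wz":0,"gripper":1},{"tx":0.85,"ty":0,"tz":0.45,"wx":0,"wy":-0.1,"wz":0,"gripper":1},{"tx":1.3,"ty":0,"tz":0.65,"wx":0,"wy":-0.155,"wz":0,"gripper":1},{"tx":1.65,"ty":0,"tz":0.9,"wx":0,"wy":-0.205,"wz":0,"gripper":1},{"tx":2,"ty":0,"tz":1.2,"wx":0,"wy":-0.26,"wz":0,"gripper":1},{"tx":2.35,"ty":0,"tz":1.45,"wx":0,"wy":-0.31,"wz":0,"gripper":1},{"tx":2.65,"ty":0,"tz":1.7,"wx":0,"wy":-0.365,"wz":0,"gripper":1},{"tx":2.85,"ty":0,"tz":1.9,"wx":0,"wy":-0.408,"wz":0,"gripper":1}]'; python3 look.py 22;python3 -c "
from h import *
R1=Rt(-90);p1=np.array([.5745,.0905,.203]);p2=np.array([.57,-.1686,.20])
sm=lambda s:s*s*(3-2*s)
plan([(p1+(p2-p1)*sm(k/24),Rt(-90+72*sm(max(0,(k-4)/20)))) for k in range(1,9)])"
```

```text
time_s: 22.65
ee_pos: [0.5747, 0.0908, 0.2033]
orientation: [[0.0, -1.0, 0.001], [-1.0, -0.0, 0.002], [-0.002, -0.001, -1.0]]
force: [0.7, 0.8, -2.8]
width: 0.149
t 22.65 tcp [0.5747 0.0908 0.2033] lip [0.5747 0.1799 0.1365] az -89.99711051712696 tip -0.11218321160256516 F [ 0.6595  0.8264 -2.7639] M [-0.0909  0.1536 -0.0381] w 0.14860411700723442 J [ 6.406  -4.755  95.5579  0.1081 89.1545 96.4016]
[0.1  0.02 0.01] [-0.     0.001 -0.001]
[0.48 0.02 0.02] [-0.     0.001 -0.001]
[1.08 0.03 0.02] [-0.     0.001 -0.001]
[1.89 0.05 0.03] [-0.     0.001 -0.001]
[2.87 0.06 0.04] [-0.     0.001 -0.01 ]
[4.02 0.08 0.06] [-0.     0.001 -0.036]
[5.29 0.1  0.07] [-0.     0.001 -0.077]
[6.68 0.13 0.09] [-0.     0.001 -0.132]
```

View pics/v22.png

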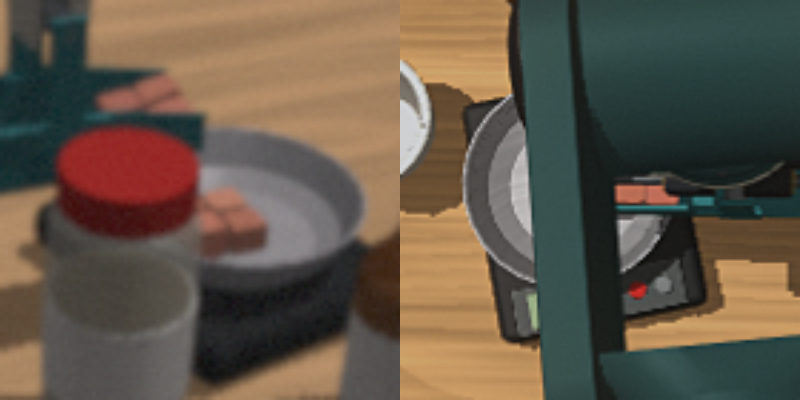

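Four lumps lie in a 2x2 block in the pan (scene crop 205-265, 195-245). The bin is level with the other four inside. Now I carry it back.

```bash
python3 -m pendant '[{"tx":0.1,"ty":0,"tz":0,"wx":0,"wy":0,"wz":0,"gripper":1},{"tx":0.5,"ty":0,"tz":0,"wx":0,"wy":0,"wz":0,"gripper":1},{"tx":1.1,"ty":0,"tz":0,"wx":0,"wy":0,"wz":0,"gripper":1},{"tx":1.9,"ty":0,"tz":0,"wx":0,"wy":0,"wz":0,"gripper":1},{"tx":2.9,"ty":0.1,"tz":0,"wx":0,"wy":0.001,"wz":-0.01,"gripper":1},{"tx":4,"ty":0.1,"tz":0.05,"wx":0,"wy":0.001,"wz":-0.035,"gripper":1},{"tx":5.3,"ty":0.1,"tz":0.05,"wx":0,"wy":0.001,"wz":-0.075,"gripper":1},{"tx":6.7,"ty":0.1,"tz":0.1,"wx":0,"wy":0.001,"wz":-0.13,"gripper":1}]';python3 -c "
from h import *
st()
p1=np.array([.5745,.0905,.203]);p2=np.array([.57,-.1686,.20])
sm=lambda s:s*s*(3-2*s)
plan([(p1+(p2-p1)*sm(k/24),Rt(-90+72*sm(max(0,(k-4)/20)))) for k in range(9,17)])"
```

```text
time_s: 23.55
ee_pos: [0.5735, 0.0221, 0.2021]
orientation: [[0.131, -0.991, 0.0], [-0.991, -0.131, -0.001], [0.001, -0.0, -1.0]]
force: [0.3, -0.1, -2.4]
width: 0.148
t 23.55 tcp [0.5735 0.0221 0.2021] lip [0.5619 0.1103 0.1351] az -82.49181319861565 tip 0.04278531615317037 F [ 0.2618 -0.129  -2.3555] M [-0.0477  0.1929  0.0773] w 0.14763327218785327 J [-0.3152 -5.7163 96.5591 -0.0407 89.1392 82.1773]
[1.34 0.22 0.01] [-0.    -0.001 -0.065]
[2.88 0.45 0.03] [-0.    -0.001 -0.14 ]
[4.45 0.68 0.05] [-0.    -0.001 -0.223]
[6.05 0.92 0.07] [-0.    -0.001 -0.311]
[7.65 1.16 0.09] [-0.    -0.001 -0.403]
[9.22 1.4  0.11] [-0.    -0.001 -0.497]
[10.75  1.62  0.13] [ 0.    -0.001 -0.591]
[12.22  1.84  0.15] [ 0.    -0.001 -0.683]
```

```bash
python3 -m pendant '[{"tx":1.3,"ty":0.2,"tz":0,"wx":0,"wy":0,"wz":-0.065,"gripper":1},{"tx":2.9,"ty":0.45,"tz":0,"wx":0,"wy":0,"wz":-0.14,"gripper":1},{"tx":4.4,"ty":0.7,"tz":0.05,"wx":0,"wy":0,"wz":-0.22,"gripper":1},{"tx":6,"ty":0.9,"tz":0.05,"wx":0,"wy":0,"wz":-0.31,"gripper":1},{"tx":7.6,"ty":1.2,"tz":0.1,"wx":0,"wy":0,"wz":-0.4,"gripper":1},{"tx":9.2,"ty":1.4,"tz":0.1,"wx":0,"wy":0,"wz":-0.5,"gripper":1},{"tx":10.7,"ty":1.6,"tz":0.15,"wx":0,"wy":0,"wz":-0.59,"gripper":1},{"tx":12.2,"ty":1.8,"tz":0.15,"wx":0,"wy":0,"wz":-0.68,"gripper":1}]';python3 -c "
from h import *
st()
p1=np.array([.5745,.0905,.203]);p2=np.array([.57,-.1686,.20])
sm=lambda s:s*s*(3-2*s)
plan([(p1+(p2-p1)*sm(k/24),Rt(-90+72*sm(max(0,(k-4)/20)))) for k in range(17,25)])"
```

```text
time_s: 24.35
ee_pos: [0.5713, -0.1025, 0.2007]
orientation: [[0.728, -0.686, 0.0], [-0.686, -0.728, -0.001], [0.001, 0.001, -1.0]]
force: [0.9, 0.7, -2.7]
width: 0.144
t 24.35 tcp [ 0.5713 -0.1025  0.2007] lip [ 0.5066 -0.0415  0.1336] az -43.306322531046575 tip 0.051790893499183525 F [ 0.91    0.7292 -2.6743] M [-0.1267  0.0853  0.0021] w 0.1437706389728518 J [-12.6598  -4.8682  95.9012  -0.0521  88.9376  30.6475]
[0.85 0.96 0.01] [ 0.001 -0.001 -0.088]
[1.71 1.91 0.03] [ 0.001 -0.001 -0.17 ]
[2.48 2.75 0.04] [ 0.001 -0.001 -0.245]
[3.15 3.48 0.05] [ 0.001 -0.001 -0.311]
[3.69 4.08 0.06] [ 0.001 -0.001 -0.365]
[4.1  4.52 0.07] [ 0.001 -0.001 -0.406]
[4.35 4.8  0.08] [ 0.001 -0.001 -0.433]
[4.44 4.9  0.08] [ 0.001 -0.001 -0.442]
```

```bash
python3 -m pendant '[{"tx":0.85,"ty":0.95,"tz":0,"wx":0,"wy":0,"wz":-0.09,"gripper":1},{"tx":1.7,"ty":1.9,"tz":0,"wx":0,"wy":0,"wz":-0.17,"gripper":1},{"tx":2.5,"ty":2.75,"tz":0,"wx":0,"wy":0,"wz":-0.245,"gripper":1},{"tx":3.15,"ty":3.5,"tz":0.05,"wx":0,"wy":0,"wz":-0.31,"gripper":1},{"tx":3.7,"ty":4.1,"tz":0.05,"wx":0,"wy":0,"wz":-0.365,"gripper":1},{"tx":4.1,"ty":4.5,"tz":0.05,"wx":0,"wy":0,"wz":-0.405,"gripper":1},{"tx":4.35,"ty":4.8,"tz":0.1,"wx":0,"wy":0,"wz":-0.433,"gripper":1},{"tx":4.45,"ty":4.9,"tz":0.1,"wx":0,"wy":0,"wz":-0.442,"gripper":1}]';python3 -m pendant '[{"tx":0,"ty":0,"tz":0,"wx":0,"wy":0,"wz":0,"gripper":1}]';python3 -c "
from h import *
st()
delta([.57,-.1686,.148],Rt(-18));delta([.57,-.1686,.085],Rt(-18))
grab('scene','s23.png')
a=cv2.imread('pics/s23.png')[120:280,170:330]
cv2.imwrite('pics/v23.png',cv2.resize(a,(560,560)))"
```

```text
time_s: 25.15
ee_pos: [0.5697, -0.1695, 0.1997]
orientation: [[0.951, -0.308, 0.0], [-0.308, -0.951, -0.001], [0.0, 0.001, -1.0]]
force: [0.7, 0.2, -2.1]
width: 0.147
time_s: 25.25
ee_pos: [0.5696, -0.17, 0.1997]
orientation: [[0.951, -0.309, 0.0], [-0.309, -0.951, -0.001], [0.0, 0.001, -1.0]]
force: [0.1, 0.5, -2.1]
width: 0.149
t 25.25 tcp [ 0.5696 -0.17    0.1997] lip [ 0.4849 -0.1426  0.1327] az -17.97996488843242 tip 0.023544821007289003 F [ 0.0528  0.4803 -2.1153] M [-0.0826  0.0145  0.0024] w 0.1485333184764191 J [-19.0403  -3.0817  94.2993  -0.069   88.7575  -1.0588]
t cm [-0.0025 -0.1504  5.1714] w rad [ 0.0012 -0.0004  0.0003] deg 0.07600607899657179
t cm [-0.005  -0.158  11.4714] w rad [ 0.0012 -0.0004  0.0003] deg 0.07600607899657179
```

View pics/v23.png

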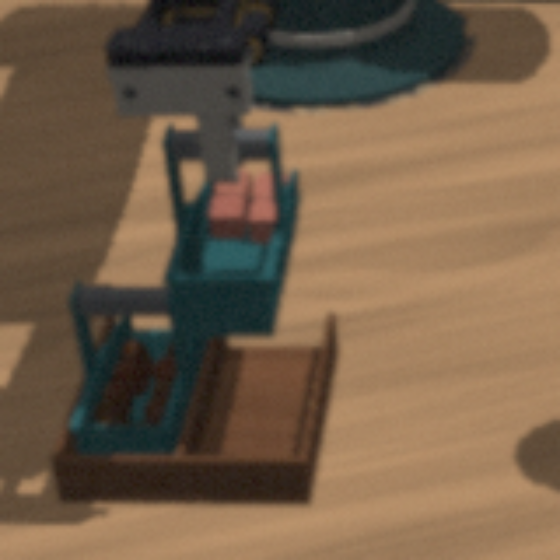

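```bash
python3 -m pendant '[{"tx":0,"ty":-0.1,"tz":0.5,"wx":0,"wy":0,"wz":0,"gripper":1},{"tx":0,"ty":-0.15,"tz":1.5,"wx":0,"wy":0,"wz":0,"gripper":1},{"tx":0,"ty":-0.15,"tz":2.5,"wx":0.001,"wy":0,"wz":0,"gripper":1},{"tx":0,"ty":-0.15,"tz":3.5,"wx":0.001,"wy":0,"wz":0,"gripper":1},{"tx":0,"ty":-0.15,"tz":4.5,"wx":0.001,"wy":0,"wz":0,"gripper":1},{"tx":0,"ty":-0.15,"tz":5.2,"wx":0.001,"wy":0,"wz":0,"gripper":1},{"tx":0,"ty":-0.15,"tz":5.2,"wx":0.001,"wy":0,"wz":0,"gripper":1}]';python3 -c "
from h import *
st()
delta([.57,-.1686,.085],Rt(-18))
grab('scene','s24.png')
a=cv2.imread('pics/s24.png')[150:270,170:290]
cv2.imwrite('pics/v24.png',cv2.resize(a,(600,600)))"
```

```text
time_s: 26.0
ee_pos: [0.5696, -0.1684, 0.1463]
orientation: [[0.951, -0.309, -0.001], [-0.309, -0.951, 0.0], [-0.001, 0.0, -1.0]]
force: [0.2, -0.9, -2.5]
width: 0.148
t 26.0 tcp [ 0.5696 -0.1684  0.1463] lip [ 0.4849 -0.1409  0.0794] az -17.992592155024994 tip -0.07772113021874964 F [ 0.1967 -0.9479 -2.4734] M [-0.06    0.0724  0.0475] w 0.148484543125605 J [-18.9211  -1.7343  97.9829  -0.0143  83.8289  -0.927 ]
t cm [0.052  0.0076 6.1301] w rad [0.0002 0.0014 0.0001] deg 0.07914749020904657
```

View pics/v24.png

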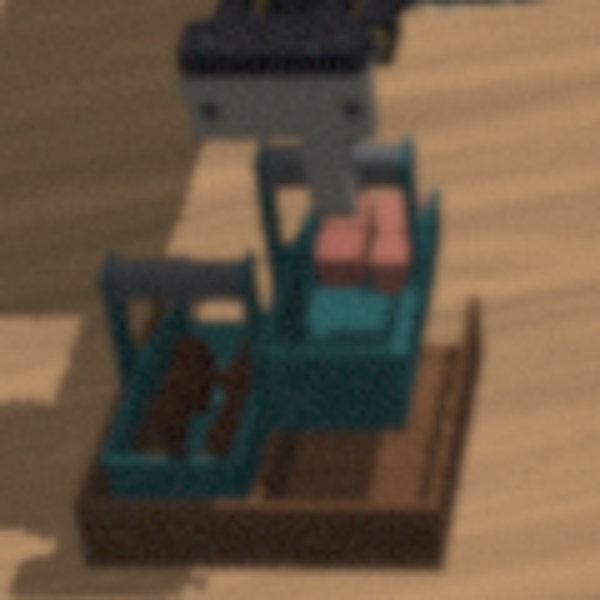

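```bash
python3 -m pendant '[{"tx":0.05,"ty":0,"tz":0.7,"wx":0,"wy":0.001,"wz":0,"gripper":1},{"tx":0.05,"ty":0,"tz":1.6,"wx":0,"wy":0.001,"wz":0,"gripper":1},{"tx":0.05,"ty":0,"tz":2.5,"wx":0,"wy":0.001,"wz":0,"gripper":1},{"tx":0.05,"ty":0,"tz":3.4,"wx":0,"wy":0.001,"wz":0,"gripper":1},{"tx":0.05,"ty":0,"tz":4.2,"wx":0,"wy":0.001,"wz":0,"gripper":1},{"tx":0.05,"ty":0,"tz":4.9,"wx":0,"wy":0.001,"wz":0,"gripper":1},{"tx":0.05,"ty":0,"tz":5.4,"wx":0,"wy":0.001,"wz":0,"gripper":1},{"tx":0.05,"ty":0,"tz":5.6,"wx":0,"wy":0.001,"wz":0,"gripper":1}]';python3 -c "
from h import *
st()
delta([.57,-.1686,.085],Rt(-18))"
```

```text
time_s: 26.85
ee_pos: [0.5702, -0.1686, 0.0906]
orientation: [[0.951, -0.309, -0.0], [-0.309, -0.951, -0.0], [0.0, 0.0, -1.0]]
force: [-0.5, 0.6, -2.0]
width: 0.147
t 26.85 tcp [ 0.5702 -0.1686  0.0906] lip [ 0.4855 -0.1411  0.0236] az -17.989760709139556 tip 0.004124952468742971 F [-0.5467  0.6026 -1.9899] M [-0.0418  0.0593 -0.0154] w 0.14655390319207726 J [-18.9217   0.3365 101.2507  -0.0143  78.4085  -0.929 ]
t cm [-0.0162  0.0074  0.5601] w rad [ 0.0002 -0.0001  0.0002] deg 0.017926729369748633
```

```bash
python3 -m pendant '[{"tx":0,"ty":0,"tz":0.1,"wx":0,"wy":0,"wz":0,"gripper":1},{"tx":0,"ty":0,"tz":0.2,"wx":0,"wy":0,"wz":0,"gripper":1},{"tx":0,"ty":0,"tz":0.3,"wx":0,"wy":0,"wz":0,"gripper":1},{"tx":0,"ty":0,"tz":0.4,"wx":0,"wy":0,"wz":0,"gripper":1},{"tx":0,"ty":0,"tz":0.5,"wx":0,"wy":0,"wz":0,"gripper":1},{"tx":0,"ty":0,"tz":0.55,"wx":0,"wy":0,"wz":0,"gripper":1}]';python3 -c "
from h import *
st()
delta([.57,-.1686,.085],Rt(-18))"
```

```text
time_s: 27.45
ee_pos: [0.5702, -0.1686, 0.0851]
orientation: [[0.951, -0.309, 0.0], [-0.309, -0.951, -0.0], [0.0, 0.0, -1.0]]
force: [-1.3, 0.3, 0.6]
width: 0.147
t 27.45 tcp [ 0.5702 -0.1686  0.0851] lip [ 0.4855 -0.1411  0.018 ] az -17.992644646913963 tip 0.004909294884694037 F [-1.3324  0.3424  0.6053] M [0.0025 0.2225 0.0322] w 0.14714226205517456 J [-18.9233   0.5789 101.5452  -0.0151  77.8708  -0.9275]
t cm [-0.017   0.0054  0.0054] w rad [ 0.0003 -0.0001  0.0001] deg 0.01732076834878724
```

```bash
python3 -m pendant '[{"tx":0,"ty":0,"tz":0,"wx":0,"wy":0,"wz":0,"gripper":0.84},{"tx":0,"ty":0,"tz":0,"wx":0,"wy":0,"wz":0,"gripper":0.8},{"tx":0,"ty":0,"tz":0,"wx":0,"wy":0,"wz":0,"gripper":0.7},{"tx":0,"ty":0,"tz":0,"wx":0,"wy":0,"wz":0,"gripper":0.5},{"tx":0,"ty":0,"tz":0,"wx":0,"wy":0,"wz":0,"gripper":0.4},{"tx":0,"ty":0,"tz":0,"wx":0,"wy":0,"wz":0,"gripper":0.4},{"tx":0,"ty":0,"tz":0,"wx":0,"wy":0,"wz":0,"gripper":0.4},{"tx":0,"ty":0,"tz":0,"wx":0,"wy":0,"wz":0,"gripper":0.4}]' 8; python3 -c "
from h import *
st()"
```

```text
time_s: 28.25
ee_pos: [0.5701, -0.1685, 0.085]
orientation: [[0.951, -0.309, -0.0], [-0.309, -0.951, -0.0], [-0.0, 0.0, -1.0]]
force: [0.3, 0.4, 0.6]
width: 0.597
t 28.25 tcp [ 0.5701 -0.1685  0.085 ] lip [ 0.4855 -0.1411  0.018 ] az -17.990492636292526 tip -0.00209224046367779 F [0.2805 0.3605 0.6401] M [-0.1037  0.087   0.0047] w 0.597022166411136 J [-18.9212   0.5795 101.5481  -0.0119  77.8743  -0.9282]
```

Lift straight up, then retreat toward the robot so the cameras see the rack.

```bash
python3 -m pendant '[{"tx":0,"ty":0,"tz":-0.6,"wx":0,"wy":0,"wz":0,"gripper":0.4},{"tx":0,"ty":0,"tz":-1.8,"wx":0,"wy":0,"wz":0,"gripper":0.4},{"tx":0,"ty":0,"tz":-3.3,"wx":0,"wy":0,"wz":0,"gripper":0.4},{"tx":0,"ty":0,"tz":-5.3,"wx":0,"wy":0,"wz":0,"gripper":0.4},{"tx":0,"ty":0,"tz":-7.3,"wx":0,"wy":0,"wz":0,"gripper":0.4},{"tx":0,"ty":0,"tz":-9.3,"wx":0,"wy":0,"wz":0,"gripper":0.4},{"tx":0,"ty":0,"tz":-11.3,"wx":0,"wy":0,"wz":0,"gripper":0.4},{"tx":0,"ty":0,"tz":-12,"wx":0,"wy":0,"wz":0,"gripper":0.4}]'
python3 -m pendant '[{"tx":-2,"ty":0,"tz":0,"wx":0,"wy":0,"wz":0,"gripper":0.4},{"tx":-5,"ty":0,"tz":0,"wx":0,"wy":0,"wz":0,"gripper":0.4},{"tx":-8,"ty":0,"tz":0,"wx":0,"wy":0,"wz":0,"gripper":0.4},{"tx":-11,"ty":0,"tz":0,"wx":0,"wy":0,"wz":0,"gripper":0.4},{"tx":-14,"ty":0,"tz":0,"wx":0,"wy":0,"wz":0,"gripper":0.4},{"tx":-17,"ty":0,"tz":0,"wx":0,"wy":0,"wz":0,"gripper":0.4},{"tx":-19,"ty":0,"tz":0,"wx":0,"wy":0,"wz":0,"gripper":0.4},{"tx":-20,"ty":0,"tz":0,"wx":0,"wy":0,"wz":0,"gripper":0.4}]'
python3 -c "
from h import *
st()
grab('scene','s25.png');grab('top','t25.png')
a=cv2.imread('pics/s25.png')[150:270,180:480];b=cv2.imread('pics/t25.png')[110:310,110:510]
cv2.imwrite('pics/v25.png',np.vstack([cv2.resize(a,(600,240)),cv2.resize(b,(600,300))]))"
```

```text
time_s: 29.05
ee_pos: [0.5708, -0.1688, 0.2087]
orientation: [[0.951, -0.309, 0.004], [-0.309, -0.951, -0.002], [0.004, 0.0, -1.0]]
force: [0.0, 0.2, -0.2]
width: 0.599
time_s: 29.85
ee_pos: [0.3795, -0.1066, 0.2083]
orientation: [[0.951, -0.309, 0.005], [-0.309, -0.951, -0.002], [0.005, 0.0, -1.0]]
force: [1.0, 0.3, 0.5]
width: 0.597
t 29.85 tcp [ 0.3795 -0.1066  0.2083] lip [ 0.2952 -0.0792  0.1409] az -17.990145080623982 tip 0.2959276356245863 F [1.0228 0.2868 0.5154] M [-0.0634  0.009   0.0309] w 0.5974715487187465 J [-19.3926 -30.5109 115.1368  -0.0097  95.0779  -1.4033]
```

View pics/v25.png

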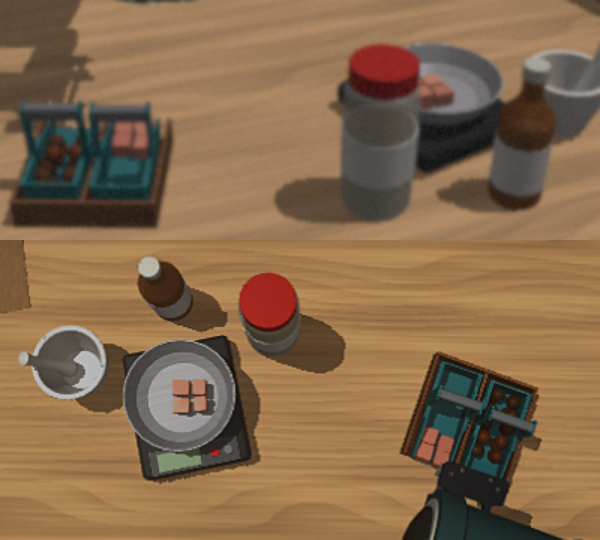

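```bash
python3 -m pendant '[{"tx":0,"ty":-4,"tz":-1,"wx":0,"wy":0,"wz":0,"gripper":0.4},{"tx":0,"ty":-8,"tz":-2,"wx":0,"wy":0,"wz":0,"gripper":0.4},{"tx":0,"ty":-12,"tz":-3,"wx":0,"wy":0,"wz":0,"gripper":0.4},{"tx":0,"ty":-15,"tz":-3,"wx":0,"wy":0,"wz":0,"gripper":0.4},{"tx":0,"ty":-17,"tz":-3,"wx":0,"wy":0,"wz":0,"gripper":0.4},{"tx":0,"ty":-17,"tz":-3,"wx":0,"wy":0,"wz":0,"gripper":0.4}]'
python3 - <<'E'
from h import *
z=np.load('c0.npz')
p,d=grab('top','t26.png');C=cloud('top',d)
ps,ds=grab('scene','s26.png')
for n,(a,b,c,e) in {'salt':(395,204,434,228),'nut':(430,218,468,244)}.items():
    for nm,pp,CC in (('before',z['tp'],z['tc']),('after',p,C)):
        sub=CC[b:e,a:c]; k=(sub[...,2]>.109)&(sub[...,2]<.125)
        T=(sub[k][:,:2]*1000).astype(np.float32);r=cv2.minAreaRect(T);L=cv2.fitLine(T,cv2.DIST_L2,0,.01,.01).ravel()
        print(n,nm,k.sum(),T.mean(0),'az',np.degrees(np.arctan2(L[1],L[0])),'z',np.median(sub[k][:,2]))
# pink lumps in bin coords
q=p.astype(int);m=(q[...,0]>q[...,2]+45)&(q[...,0]-q[...,1]>45)&(C[...,2]<.06)
v,u=np.where(m);k=(u>370)&(u<440)&(v>170)&(v<290)
X=C[v[k],u[k]];a=np.radians(-18);e=np.array([np.cos(a),np.sin(a)]);o=np.array([.570,-.1686])
print('bin x of lumps',np.percentile((X[:,:2]-o)@e,[1,50,99]),'z',np.percentile(X[:,2],[1,50,99]))
df=np.abs(z['tp'].astype(int)-q).max(-1)
cv2.imwrite('pics/v26.png',np.hstack([cv2.resize(p[170:290,370:490,::-1],(400,400),interpolation=cv2.INTER_CUBIC),cv2.resize(ps[190:270,180:260,::-1],(400,400),interpolation=cv2.INTER_CUBIC)]))
for t in ['jar','syrup','mortar','nut_bin']:
    print(t,[(np.round(r['pixel'],1),round(r['confidence'],2)) for r in manip.recognise('top',t)[:1]])
E
```

```text
time_s: 30.55
ee_pos: [0.4338, 0.0568, 0.2379]
orientation: [[0.952, -0.306, 0.004], [-0.306, -0.952, -0.002], [0.004, 0.0, -1.0]]
force: [0.3, 0.4, -0.1]
width: 0.599
salt before 216 [ 568.8798 -167.6104] az 72.09178 z 0.11172262481817491
salt after 219 [ 569.4046 -167.0801] az 71.08985 z 0.11153060477874717
nut before 226 [ 543.1164 -236.226 ] az 70.12108 z 0.11155806179141402
nut after 222 [ 543.4586 -235.6906] az 69.47751 z 0.11159749887481105
bin x of lumps [-0.1444  0.0048  0.1278] z [-0.005   0.0008  0.0377]
jar [(array([290.4, 162.1]), 0.85)]
syrup [(array([220.3, 143.4]), 0.61)]
mortar [(array([154.7, 193.9]), 0.74)]
nut_bin [(array([440.6, 238.2]), 0.56)]
```

View pics/v26.png

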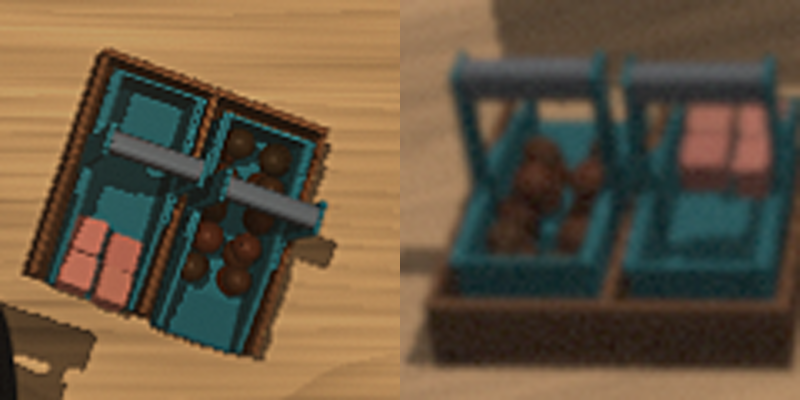

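View pics/t26.png

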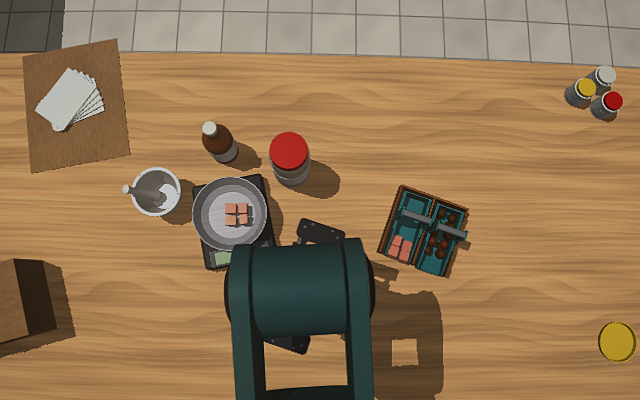

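```bash
python3 -c "
from station import manip
print(manip.finish_job())"
```

```text
the job is handed in; nothing more can be done
None
```

The job is handed in, at about 31 s of the 72 s allowed; no verdict is reported. I took the salt bin out by its bar, tipped it low over the pan and eased it on. The first two lumps slid at about 38.5°, and two more by about 43.5°. I then levelled the bin and stood it back in its own bay, mouth the same way.

What the last checks showed:
- **Salt:** four lumps lie in a block in the pan. The other four are in the bin, near the mouth. I saw no spilled lumps in either picture.
- **Bin:** its bar is within about 1 mm and 1° of where it started, and at the same height.
- **Other things:** the nut bin, jar, bottle and mortar are where they were, to within the measuring error.
- **Forces:** the wrist readings stayed around 5 N or less, and the gripper ended open and clear of everything.

One check failed. My script for how far forward the lumps in the bin lie picked up table wood as well, so its numbers mean nothing. I judged that from the pictures instead, which show all four inside the mouth edge.

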